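# Reload the laser engraver with the large bangles and enable it by key

### The job

Lift every large (66 mm) bangle off its hook on the rack and stand it upright in a slot of its own in the wooden carrier on the laser engraver's bed, right down on the slot's bottom; hang the smaller (58 mm) bangle left in the carrier from the last run on a free hook, and leave the small one on the rack hanging. Once all are loaded, lift the key off its hook, push it fully into the key switch on the control box, turn it clockwise all the way to on and leave it there. Keep the carrier standing on the bed and do not shift the other things on the bench.

Things in the scene. Friction and masses are not known exactly. Their poses are not given: they have to be found in the camera images.
- bangle_a: large bangle: plain polished steel hoop, 66 mm outside and 59 mm inside diameter, band 10 mm wide, 3.5 mm thick, 60 g. Origin at the hoop's centre; its x axis is the hoop's axis (rolled about it by any angle). Hangs upright on a hook of the rack at the start. May be absent.
- bangle_b: large bangle: plain polished steel hoop, 66 mm outside and 59 mm inside diameter, band 10 mm wide, 3.5 mm thick, 60 g. Origin at the hoop's centre; its x axis is the hoop's axis (rolled about it by any angle). Hangs upright on a hook of the rack at the start. May be absent.
- bangle_c: large bangle: plain polished steel hoop, 66 mm outside and 59 mm inside diameter, band 10 mm wide, 3.5 mm thick, 60 g. Origin at the hoop's centre; its x axis is the hoop's axis (rolled about it by any angle). Hangs upright on a hook of the rack at the start. May be absent.
- bangle_d: large bangle: plain polished steel hoop, 66 mm outside and 59 mm inside diameter, band 10 mm wide, 3.5 mm thick, 60 g. Origin at the hoop's centre; its x axis is the hoop's axis (rolled about it by any angle). Hangs upright on a hook of the rack at the start. May be absent.
- small_a: the one on the rack, to stay there: small bangle: the same kind of hoop but 58 mm outside and 51 mm inside diameter, 50 g. Origin at the hoop's centre, x along its axis (rolled by any angle). On a hook its centre is 25.5 mm below the top of the wire.
- small_b: the finished one, left in the slot at the carrier's x = -23 mm, its centre 41 mm above the carrier's underside, to be hung on a free hook: small bangle: the same kind of hoop but 58 mm outside and 51 mm inside diameter, 50 g. Origin at the hoop's centre, x along its axis (rolled by any angle). On a hook its centre is 25.5 mm below the top of the wire.
- rack: fixed bangle rack: dark wood foot, two end posts, and a wooden rail 430 mm long (its y), 12 mm thick, top 126 mm up, with six brass J hooks 73 mm apart (y = -182.5 to 182.5 mm) that point to its -x, the robot's side. Origin at the bench below the rail's centre.
- hook_seat (a point): where a hoop hangs on the rack's first hook (50 mm to the rack's -x of the rail, on top of the wire, 115 mm up; axes as the rack's; the other hooks alike, every 73 mm along +y). The wire is 6 mm thick; 19 mm further to -x its upturned tip is 12 mm higher. To come off, a hoop is lifted 14 to 40 mm and then drawn 32 mm or more to -x. 39 mm are free between hoop and rail.
- engraver: fixed laser engraver with a portal, origin at the bench under its middle. Flat steel bed, top 12 mm up, inside a low black frame 32 mm high: side rails at y = -136 and 136 mm, 28 mm wide, front bar at x = -170 to -190 mm. The grey portal (uprights, and a cross beam with its front face at x = 172 mm, 128 to 165 mm up) and the laser head behind it are parked at the back and do not move.
- carrier: loose hardwood bangle carrier on the engraver's bed, 184 mm long (its x), 68 mm wide, 34 mm high, about 0.7 kg; origin at the centre of its underside. Four slots at x = -69, -23, 23 and 69 mm, each 14 mm wide, run across it (along y). If knocked it slides, with what stands in it.
- slot_seat (a point): where the centre of a large bangle comes to lie in the slot at the carrier's x = -69 mm (47 mm above the underside, y = 0); the other slots alike. The bangle's axis is then along the carrier's x and its lowest 20 mm are in the slot, on a V bottom. The wood beside the slots is 52 mm wide (y) with its top 34 mm above the underside.
- key_stand: fixed key stand: a steel post 10 mm thick and 160 mm high on a round foot, origin at the bench under it. A 5 mm wire hook points to the stand's -x: its level part, at x = -41 to -56 mm, has its top 150 mm up; its upturned tip, at x = -66 mm, is 157 mm up. The key hangs at x = -49 mm and comes off by lifting it 8 to 13 mm (10 is right) and drawing it 25 mm or more to -x.
- key: laser key with a black head, 82 mm long, 30 g. Origin at the end of the blade, z along the key to its head, width along y, thickness along x. Steel blade 12 by 3.5 mm, z = 0 to 25; neck 14 by 8 mm to z = 34; head 28 by 10 mm, z = 34 to 82, with a hole along x, 16 mm wide, z = 56 to 76, for the hook. Hangs blade down; the head's narrow side edges (28 mm apart) are free to grip.
- key_switch (a joint): the key switch: 0 = off, 1.05 rad = on (its stop). It turns clockwise seen from above, with the key, against light friction (0.03 N m), and stays where it is left. The key has some 0.2 rad of play in the slot, so it must be turned about 1.25 rad.
- keyhole (a point): centre of the mouth of the key slot, on the axis of the key switch; turns with the switch. The slot is 14.5 mm long along this point's y, 6 mm wide along its x, 28 mm deep; pushed fully in, the key's neck rests on the mouth and the blade's end is 25 mm below it. The key goes in either way round.
- controller: fixed grey control box of the engraver, 110 by 110 mm, top 70 mm up, origin at the bench under its centre; on top the key switch (35 mm steel bezel, top 74 mm up, 15 mm towards -x from the centre) and a red stop button (at x = 32, y = 28 mm, top 89 mm up).
- spool_a: spool of copper wire, 54 mm diameter, 26 mm high, bystander; origin under its centre
- jar: small jar, 48 mm diameter, 55 mm high, bystander; origin under its centre
- hammer: hammer lying on the bench, bystander
- brush: brush lying on the bench, bystander
- weight: brass weight, 36 mm diameter, 30 mm high, bystander; origin under its centre

How it is judged:
By the outcome, as a careful person would: the job done as asked, in the order asked, and still so for the second after the job is handed in, with the robot touching nothing.
Of bangle_a, bangle_b, bangle_c, bangle_d only 2 to 4 are there at a start; the rules pass over those that are not, and their reading is None.
At some moment in a run one of carrier may be knocked a few centimetres aside while the robot is not near it.
It also fails if it takes over 210 s, if anything falls off the work surface, if the arm or the gripper's body presses on something with over 40 N, if the wrist force passes 120 N, or if a joint passes its speed limit or range.

### The arm

A 6-joint arm with a two-finger parallel gripper is mounted at the origin on the work surface. World frame = base frame: x ahead of the robot, y to its left, z up, the work surface at z = 0. Lengths are in m, angles in rad, forces in N, time in s.
With the tool pointing down it reaches from about 0.3 to 0.875 m from the base axis. Payload 6.4 kg.
Tool frame: the origin (TCP) lies midway between the tips of the shut fingers; the grasp point (between the pads) lies 19 mm behind it (ctrl.pinch_z is the distance from the TCP to the grasp point, in m); z points along the fingers, y is the line along which they close (so a half turn about z gives the same grasp; the last joint's range is limited). The gripper opens to 85 mm and grips with 20 to 120 N. Pads are 22 mm wide; open, the fingers measure 114 mm over their backs; the gripper's body (76 mm by 85 mm) begins 54 mm behind the grasp point. The pads swing forward as they close: fully open they stand 13 mm farther back than shut.
Start: joints at [1.134, 0.181, 1.607, -0, 1.354, -0.206], TCP at [0.132, 0.56, 0.231] pointing down, gripper open.
Joint ranges: [-2.99, 2.99], [-0.89, 2.07], [0.3, 2.58], [-1.14, 4.28], [0, 2.63], [-3.12, 3.12]. Speed limits (rad/s): [2.57, 2.57, 3.01, 3.14, 3.14, 3.14].

### API

Orientations are given as a unit quaternion [w, x, y, z].
In Python, from bench import ctrl gives the robot as it stands.
- The arm moves only by the tool apply_moves, never from a script. Its argument "moves" is a list of rows, each an object with "jaw": the opening, from 0 (shut) to 1 (fully open); "offset": the shift along the tool's x, y, z in mm, a list of three; "rot": the turn, a rotation vector about the tool's x, y, z in degrees, a list of three. In form: [{"jaw": jaw, "offset": [dx, dy, dz], "rot": [ax, ay, az]}, ...]. A call has exactly 5 rows; each row shifts and turns the commanded pose from where the row before left it, along the tool's axes as they then stand; what a row does not reach is not made up. A row lasts 1/8 s, in which the tool goes at most 62.5 mm and 10.7 degrees, less where a joint would pass 70% of its speed; a pose out of reach is approached as far as the arm can. A call is refused whole if a number of a shift passes 62.5 or a number of a turn 10.7, either way. A call with a gripper value outside its range is refused whole. The fingers move at their own pace and stop on an object; the grip force is fixed at half the most. Time passes only in rows, so rows that do not move let the fingers close, or fill a call up. It gives the time, the measured TCP pose, the force, the opening and the grip force at its end, in the units of the state.
- ctrl.get_obs(): the state, without advancing time (a new reading comes with each control period).
- ctrl.camera(name): name is "side" or "top" or "wrist"; returns (picture, depth): 384x512x3 uint8, red, green, blue; 384x512 float32, m along the optical axis (not along the pixel's ray), 0 where there is no reading.
- ctrl.camera_params(name): a dict with "K" (3x3 intrinsics, pixels), "cam_to_world" (4x4, takes a point from camera to world coordinates); the wrist camera has in their place "mount" (4x4, takes a point from camera to tool coordinates, whose origin is the TCP and whose axes are the flange's). Camera axes: x right, y down, z forward; pixel columns grow to the right and rows downward; lengths in m; the calibration is good to about 2 mm. A picture is of the moment at which its call begins: read the wrist's pose just before it. camera_params takes no time and is no camera call.
- ctrl.hand_in(): hands the job in; it is judged then, once.
Trained networks look in the newest picture that a camera, given by its name, has taken for a name from the list of things; names that differ only in an ending like _2 or _b are one class to them, and where a whole thing is asked for, a point or a joint stands for the part that bears it (a point fixed in the world has none). Each returns a list of dicts, best first, with "score" (0 to 1); they miss things now and then, are a little off and sometimes report something else, mostly with a low value. They report only what shows in the picture. A call takes as long as a camera call.
- ctrl.outline_of(camera, target): "region" (384x512 bool, what is visible of it) and "position" ([column, row] in pixels, amid what is visible of it).
The state is a dict: "time_s": time; "q": joint angles; "dq": joint speeds; "joint_efforts": joint torques, N m; "eef_pos": TCP position; "eef_rot": TCP orientation; "wrist_force": force on the tool from outside, world axes, zero at the start; "torque": the same for the moment, N m; "opening": opening from 0.0 (shut) to 1.0 (fully open); "grasp_force": force on a finger pad.
Only numpy, scipy, OpenCV 4.12 (cv2) and the standard library are available. Lean on these libraries where they do the work, as an engineer would, in place of code of your own. Each camera call takes 0.05 s, during which the arm holds its last target. There are 200 camera calls.

## Working session

There is one attempt and no reset: what is moved stays moved. The work goes in short steps, Python scripts to look and compute and a tool call to move; the robot and the scene stay as the last step left them, time stands still between calls to the robot, and variables do not carry over. Pictures are saved under pics/ and viewed, at most 14 in all, crops included, and the job is handed in when it is done.

Besides the shell and the picture viewer there is one more tool, called as a command line: name --argument value ..., lists and objects as JSON in quotes. apply_moves: Moves the arm, as the interface text tells. Its arguments: {"type":"object","properties":{"moves":{"type":"array"}},"required":["moves"]}

```bash
ls; mkdir -p pics
python3 - <<'E'
from bench import ctrl
import cv2,numpy as np
np.set_printoptions(precision=4,suppress=True)
for n in ['side','top']:
    p,d=ctrl.camera(n); np.savez('/tmp/%s.npz'%n,p=p,d=d); cv2.imwrite('pics/%s0.png'%n,p[:,:,::-1])
    print(n,ctrl.camera_params(n))
    for t in ['bangle_a','small_a','rack','carrier','key','key_stand','controller','engraver','keyhole']:
        print(t,[(round(r['score'],2),np.round(r['position']),r['region'].sum()) for r in ctrl.outline_of(n,t)][:7])
print(ctrl.camera_params('wrist'),ctrl.get_obs(),ctrl.pinch_z)
E
```

```text
pics
side {'K': array([[418.8074,   0.    , 257.6497],
       [  0.    , 418.8074, 191.7238],
       [  0.    ,   0.    ,   1.    ]]), 'cam_to_world': array([[ 0.9282, -0.2662,  0.26  ,  0.084 ],
       [-0.3721, -0.674 ,  0.6382, -0.8746],
       [ 0.0053, -0.6891, -0.7246,  1.0991],
       [ 0.    ,  0.    ,  0.    ,  1.    ]])}
bangle_a [(0.68, array([300., 154.]), np.int64(130)), (0.56, array([285., 145.]), np.int64(121))]
small_a [(0.43, array([244., 124.]), np.int64(6))]
rack [(0.89, array([269., 140.]), np.int64(2604))]
carrier [(0.56, array([299., 231.]), np.int64(1086))]
key []
key_stand [(0.76, array([365., 275.]), np.int64(482)), (0.69, array([246., 305.]), np.int64(867))]
controller [(0.72, array([328., 304.]), np.int64(2143))]
engraver [(0.8, array([337., 216.]), np.int64(9937)), (0.72, array([286., 150.]), np.int64(74))]
keyhole []
top {'K': array([[370.7755,   0.    , 257.1942],
       [  0.    , 370.7755, 192.4121],
       [  0.    ,   0.    ,   1.    ]]), 'cam_to_world': array([[ 0.0182, -0.9861,  0.1652,  0.2142],
       [-0.9997, -0.0158,  0.0161, -0.0324],
       
[... 797 characters left out ...]
.    ,   1.    ]]), 'mount': array([[-0.0001, -0.9505, -0.3107,  0.0804],
       [ 1.    ,  0.0002, -0.0008, -0.0002],
       [ 0.0008, -0.3107,  0.9505, -0.143 ],
       [ 0.    ,  0.    ,  0.    ,  1.    ]])} {'time_s': 1.0, 'q': array([ 1.1337,  0.1808,  1.607 , -0.    ,  1.3538, -0.2063]), 'dq': array([ 0.0001, -0.0029,  0.0008,  0.0008,  0.0027,  0.0009]), 'joint_efforts': array([  0.0001, -44.4853, -35.1682,  -0.0003,   0.0007,   0.0001]), 'eef_pos': array([0.1315, 0.5598, 0.2313]), 'eef_rot': array([0.    , 0.1151, 0.9933, 0.    ]), 'wrist_force': array([-0.0907,  0.2391, -0.6052]), 'torque': array([ 0.0401, -0.0131,  0.0403]), 'grasp_force': 0.0, 'opening': 0.9935033360741203} 0.0187
```

Run:
```python
import cv2,numpy as np
for n,(a,b,c,d) in {'top':(120,250,130,400),'side':(80,360,190,420)}.items():
    p=np.load('/tmp/%s.npz'%n)['p'][a:b,c:d]
    s=min(800/p.shape[1],600/p.shape[0]); cv2.imwrite('pics/%s0c.png'%n,cv2.resize(p[:,:,::-1],None,fx=s,fy=s,interpolation=cv2.INTER_CUBIC)); print(s)
```

```text
2.962962962962963
2.142857142857143
```

View pics/top0c.png

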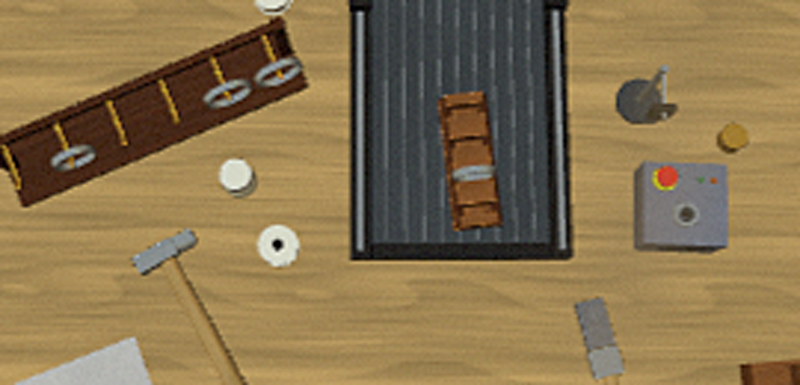

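View pics/side0c.png

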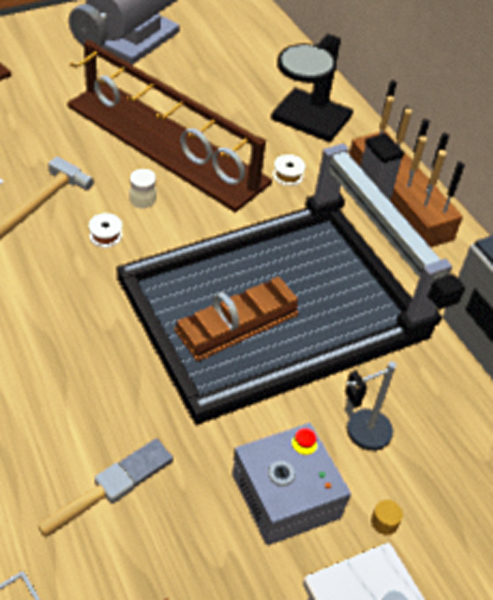

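```bash
cat > h.py <<'E'
from bench import ctrl
import cv2,numpy as np
from scipy.spatial.transform import Rotation as Ro
np.set_printoptions(precision=4,suppress=True)
def cloud(n,pd=None):
    if n=='wrist':
        o=ctrl.get_obs(); T=np.eye(4); T[:3,:3]=Ro.from_quat(o['eef_rot'],scalar_first=True).as_matrix(); T[:3,3]=o['eef_pos']
    p,d=pd or ctrl.camera(n); c=ctrl.camera_params(n); K=c['K']
    M=T@c['mount'] if n=='wrist' else c['cam_to_world']
    v,u=np.mgrid[:384,:512]
    P=np.stack([(u-K[0,2])/K[0,0]*d,(v-K[1,2])/K[1,1]*d,d],-1)
    W=P@M[:3,:3].T+M[:3,3]; W[d==0]=np.nan
    return p,W,M,K
def rect(X):
    (c,s,a)=cv2.minAreaRect(X.astype(np.float32)*1000)
    if s[0]<s[1]: s=s[::-1]; a+=90
    return np.array(c),np.array(s),((a+90)%180)-90   # mm, long-axis angle
def proj(P,M,K):
    q=(np.atleast_2d(P)-M[:3,3])@M[:3,:3]; q=q@K.T; return q[:,:2]/q[:,2:]
def sel(W,x,y,z):
    m=np.ones(W.shape[:2],bool)
    for i,r in enumerate((x,y,z)): m&=(W[...,i]>r[0])&(W[...,i]<r[1])
    return m
def go(pos,ydir):
    """print tool-frame steps to TCP pos (m), tool y along ydir (deg, mod 180), tool straight down"""
    o=ctrl.get_obs(); R=Ro.from_quat(o['eef_rot'],scalar_first=True)
    y0=R.as_matrix()[:,1]; a0=np.degrees(np.arctan2(y0[1],y0[0]))
    da=(ydir-a0+90)%180-90
    a=np.radians(a0+da); Y=np.array([np.cos(a),np.sin(a),0]); Z=np.array([0,0,-1.]); X=np.cross(Y,Z)
    Rt=Ro.from_matrix(np.stack([X,Y,Z],1))
    print('tool offset mm',np.round(R.inv().apply(np.array(pos)-o['eef_pos'])*1000,1),'rotvec deg',np.round((R.inv()*Rt).as_rotvec(degrees=True),1),'after-rot offset',np.round(Rt.inv().apply(np.array(pos)-o['eef_pos'])*1000,1),'q6',round(o['q'][5],2),'t',o['time_s'])
E
python3 - <<'E'
from h import *
for n in ['top','side']:
    z=np.load('/tmp/%s.npz'%n); p,W,M,K=cloud(n,(z['p'],z['d']))
    print(n)
    for u,v in ([(184,153),(216,143),(289,162),(359,192),(200,150)] if n=='top' else [(300,231),(320,300),(260,140),(364,255)]): print(u,v,W[v,u])
    m=sel(W,(.1,.9),(-.1,.75),(.118,.132)); 
    X=W[m]; print('rail cand',len(X),X.min(0),X.max(0), rect(X[X[:,1]>0.15][:,:2]))
    m=sel(W,(.3,.9),(-.25,.15),(.04,.052)); X=W[m]
    if len(X): print('carr',len(X),rect(X[:,:2]),np.median(X,0))
    m=sel(W,(.2,.9),(-.6,-.2),(.065,.076)); X=W[m]
    if len(X): print('ctl',len(X),rect(X[:,:2]),np.median(X,0))
    m=sel(W,(.2,.9),(-.6,-.2),(.095,.2)); X=W[m]; print('key',len(X),X[np.argsort(X[:,2])][::max(1,len(X)//25)])
E
```

```text
top
184 153 [0.6243 0.2988 0.0112]
216 143 [0.6683 0.1669 0.0141]
289 162 [ 0.5834 -0.1343  0.0464]
359 192 [ 0.4605 -0.4039  0.0755]
200 150 [0.6375 0.2324 0.0133]
rail cand 729 [0.4731 0.0124 0.118 ] [0.7809 0.7381 0.132 ] (array([610.5879, 460.9495]), array([588.0266, 266.8005]), 79.90328979492188)
carr 523 (array([654.3843, -58.5598]), array([488.4022, 380.1485]), 0.4098623991012573) [ 0.566  -0.1301  0.0455]
ctl 800 (array([ 636.4816, -410.4305]), array([594.1551, 263.1411]), 14.712061882019043) [ 0.478  -0.4133  0.0707]
key 2040 [[ 0.8421 -0.4051  0.0951]
 [ 0.8423 -0.3321  0.102 ]
 [ 0.5785 -0.375   0.1109]
 [ 0.8449 -0.462   0.1184]
 [ 0.8445 -0.3894  0.1266]
 [ 0.845  -0.4029  0.1348]
 [ 0.7713 -0.2653  0.1404]
 [ 0.768  -0.2183  0.147 ]
 [ 0.8446 -0.3714  0.1527]
 [ 0.5857 -0.3606  0.1563]
 [ 0.7872 -0.2244  0.1592]
 [ 0.8482 -0.3541  0.162 ]
 [ 0.7725 -0.2083  0.165 ]
 [ 0.8766 -0.2353  0.1678]
 [ 0.8507 -0.2535  0.1713]
 [ 0.896  -0.4169  0.1741]
 [ 0.8813 -0.2608  0.1754]
 [ 0.874  -0.3703  0.1762]
 [ 0.8505 -0.4673  0.1771]
 [ 0.8815 -0.3852  0.1778]
 [ 0.8611 -0.3996  
[... 665 characters left out ...]
 0.8459 -0.4326  0.095 ]
 [ 0.8427 -0.3222  0.1013]
 [ 0.8338 -0.4106  0.1071]
 [ 0.8456 -0.3698  0.1132]
 [ 0.8447 -0.4391  0.1193]
 [ 0.846  -0.2413  0.1251]
 [ 0.8448 -0.4291  0.1304]
 [ 0.847  -0.4153  0.1354]
 [ 0.7665 -0.2805  0.1404]
 [ 0.8455 -0.377   0.1456]
 [ 0.7651 -0.2632  0.1497]
 [ 0.7689 -0.2295  0.1537]
 [ 0.766  -0.2052  0.1573]
 [ 0.7803 -0.2045  0.16  ]
 [ 0.7841 -0.2137  0.1633]
 [ 0.8525 -0.2837  0.1666]
 [ 0.8471 -0.4639  0.1696]
 [ 0.8533 -0.4301  0.1741]
 [ 0.8541 -0.3058  0.1757]
 [ 0.8613 -0.3507  0.1766]
 [ 0.8658 -0.2512  0.1773]
 [ 0.8651 -0.247   0.1778]
 [ 0.8839 -0.3032  0.1784]
 [ 0.8605 -0.4551  0.179 ]
 [ 0.8916 -0.3246  0.1799]
 [ 0.8483 -0.3011  0.1821]]
```

Run:
```python
from h import *
for n in ['top','side']:
    z=np.load('/tmp/%s.npz'%n); p,W,M,K=cloud(n,(z['p'],z['d'])); print(n)
    X=W[sel(W,(.5,.85),(.05,.62),(.119,.133))][:,:2]
    l=cv2.fitLine(X.astype(np.float32),cv2.DIST_L1,0,.001,.001).ravel()
    for _ in range(8):
        r=(X-l[2:])@[-l[1],l[0]]; k=abs(r)<.012; l=cv2.fitLine(X[k].astype(np.float32),cv2.DIST_L2,0,.001,.001).ravel()
    t=(X[k]-l[2:])@l[:2]; print('rail',k.sum(),len(X),'ends',l[2:]+l[:2]*t.min(),l[2:]+l[:2]*t.max(),'len',np.ptp(t),'ang',np.degrees(np.arctan2(l[1],l[0])),'rms',r[k].std(),rect(X[k]))
    # below rail in front: hooks/bangles points 
    X=W[sel(W,(.42,.65),(-.22,-.05),(.0415,.050))]; print('carr',len(X),rect(X[:,:2]))
    X=W[sel(W,(.42,.65),(-.22,-.05),(.056,.1))]; print('smallb',len(X),X.mean(0),rect(X[:,:2]))
    X=W[sel(W,(.35,.54),(-.49,-.34),(.066,.0725))]; print('ctl',len(X),rect(X[:,:2]))
    X=W[sel(W,(.35,.54),(-.49,-.34),(.08,.1))]; print('button',len(X),X.mean(0))
    X=W[sel(W,(.5,.68),(-.45,-.3),(.1,.2))]; print('key',len(X)); print(X[np.argsort(X[:,1])][::max(1,len(X)//30)])
    X=W[sel(W,(.5,.68),(-.45,-.3),(.003,.02))]; print('foot',len(X),X.mean(0),rect(X[:,:2]))
```

```text
top
rail 207 597 ends [0.53   0.6157] [0.6871 0.1129] len 0.5267931745129939 ang -72.652245 rms 0.006513211920949726 (array([607.984 , 364.1252]), array([526.793 ,  23.6502]), -72.65461158752441)
carr 353 (array([ 537.6107, -132.4168]), array([184.4403,  61.4918]), 5.485006332397461)
smallb 38 [ 0.5157 -0.1349  0.0751] (array([ 515.5659, -136.07  ]), array([49.1048, 34.8704]), -53.91783905029297)
ctl 469 (array([ 476.0113, -414.0575]), array([111.4961, 110.8575]), -1.1905975341796875)
button 44 [ 0.5066 -0.387   0.0874]
key 79
[[ 0.5825 -0.383   0.1553]
 [ 0.5783 -0.3824  0.1422]
 [ 0.5789 -0.3795  0.154 ]
 [ 0.5822 -0.3787  0.1273]
 [ 0.5789 -0.3758  0.154 ]
 [ 0.5785 -0.375   0.1109]
 [ 0.6363 -0.3731  0.1557]
 [ 0.5713 -0.372   0.1536]
 [ 0.5854 -0.3712  0.1581]
 [ 0.5813 -0.371   0.1589]
 [ 0.6189 -0.3706  0.1488]
 [ 0.6276 -0.3704  0.1193]
 [ 0.6268 -0.3703  0.1353]
 [ 0.6071 -0.3702  0.1493]
 [ 0.6106 -0.37    0.1505]
 [ 0.5954 -0.3698  0.1497]
 [ 0.6365 -0.3696  0.1549]
 [ 0.6285 -0.3693  0.1554]
 [ 0.5906 -0.3689  0.153 ]
 [ 0.6298 -0.3684  0.1118]
 [ 0.6308 -0.368   0.1606]

[... 1498 characters left out ...]
-0.3704  0.1559]
 [ 0.5795 -0.3701  0.1195]
 [ 0.6261 -0.3697  0.1422]
 [ 0.5789 -0.3692  0.1087]
 [ 0.6319 -0.3689  0.1333]
 [ 0.6287 -0.3684  0.1344]
 [ 0.568  -0.3681  0.152 ]
 [ 0.5822 -0.3676  0.1293]
 [ 0.6295 -0.3674  0.161 ]
 [ 0.5776 -0.3672  0.1214]
 [ 0.6279 -0.3668  0.1422]
 [ 0.5775 -0.3663  0.1251]
 [ 0.5785 -0.3659  0.1528]
 [ 0.6275 -0.365   0.1208]
 [ 0.5778 -0.3648  0.1278]
 [ 0.5797 -0.3636  0.1053]
 [ 0.629  -0.3625  0.1067]
 [ 0.5779 -0.361   0.1225]
 [ 0.5805 -0.3602  0.1443]
 [ 0.5784 -0.3576  0.1466]
 [ 0.5804 -0.3562  0.1244]
 [ 0.5782 -0.3542  0.1421]]
foot 443 [ 0.6218 -0.3729  0.009 ] (array([ 591.0212, -374.8616]), array([177.2724, 149.1011]), 0.3166869282722473)
```

Run:
```python
from h import *
from itertools import combinations
rng=np.random.default_rng(0)
A=[]
for n in ['top','side']:
    z=np.load('/tmp/%s.npz'%n); p,W,M,K=cloud(n,(z['p'],z['d'])); print(n)
    a,b=proj([[.56,.5,.126],[.72,.13,.126]],M,K); print(a,b)
    X=W[sel(W,(.5,.85),(.05,.62),(.123,.130))][:,:2]
    best=0
    for _ in range(3000):
        i,j=rng.integers(len(X),size=2)
        d=X[j]-X[i]; L=np.linalg.norm(d)
        if L<.15: continue
        d/=L; r=(X-X[i])@[-d[1],d[0]]; k=abs(r)<.006
        if k.sum()>best: best=k.sum();kb=k
    l=cv2.fitLine(X[kb].astype(np.float32),cv2.DIST_L2,0,.001,.001).ravel(); t=np.sort((X[kb]-l[2:])@l[:2])
    print(best,len(X),l[2:]+l[:2]*t[0],l[2:]+l[:2]*t[-1],np.ptp(t),np.degrees(np.arctan2(l[1],l[0])))
    A.append((W,M,K,p))
W=np.concatenate([A[0][0].reshape(-1,3),A[1][0].reshape(-1,3)]); np.save('/tmp/W.npy',W)
```

```text
top
[124.4904 160.4289] [222.4292 121.7407]
256 368 [0.5217 0.5058] [0.6996 0.1173] 0.42724667862524845 -65.39515
side
[239.3027  97.7996] [316.2278 143.0007]
191 323 [0.5219 0.505 ] [0.6979 0.1188] 0.4244558473855582 -65.49913
```

```bash
cat >> h.py <<'E'
YA=np.radians(24.5); RX=np.array([np.cos(YA),np.sin(YA)]); RY=np.array([-RX[1],RX[0]]); RC=np.array([.6103,.3118])
def hook(i,dx=0,dy=0): return RC+RX*(-.050+dx)+RY*(-.1825+.073*(i-1)+dy)
E
python3 - <<'E'
from h import *
W=np.load('/tmp/W.npy'); W=W[~np.isnan(W[:,0])]
L=np.c_[(W[:,:2]-RC)@RX,(W[:,:2]-RC)@RY,W[:,2]]
for i in range(6):
    y=-.1825+.073*i; m=(abs(L[:,0]+.05)<.009)&(abs(L[:,1]-y)<.037)&(L[:,2]>.04)&(L[:,2]<.13)
    X=L[m]; h=X[X[:,2]<.105]
    print(i+1,m.sum(),len(h), h.min(0) if len(h) else '',h.max(0) if len(h) else '', h[:,0].mean() if len(h) else '')
p=hook(1,0,.02); go([*p,.235],24.5)
E
```

```text
1 175 106 [-0.056  -0.2148  0.0529] [-0.041  -0.1484  0.1046] -0.049020555096234326
2 182 113 [-0.0545 -0.141   0.0519] [-0.0417 -0.0736  0.1048] -0.04840520360630136
3 13 0   
4 12 0   
5 156 90 [-0.0552  0.0799  0.0573] [-0.0416  0.141   0.1044] -0.04899708477436375
6 10 0   
tool offset mm [-582.7 -291.    -3.7] rotvec deg [ 0.  -0.  52.3] after-rot offset [-586.7  282.8   -3.7] q6 -0.21 t 1.0
```

apply_moves --moves '[{"jaw": 0.45, "offset": [-53, -26.5, 0], "rot": [0, 0, 0]}, {"jaw": 0.45, "offset": [-53, -26.5, 0], "rot": [0, 0, 0]}, {"jaw": 0.45, "offset": [-53, -26.5, 0], "rot": [0, 0, 0]}, {"jaw": 0.45, "offset": [-53, -26.5, 0], "rot": [0, 0, 0]}, {"jaw": 0.45, "offset": [-53, -26.5, 0], "rot": [0, 0, 0]}]'

```text
time_s: 1.62
eef_pos: [0.3605, 0.3689, 0.2316]
eef_rot: [0.0, 0.115, 0.993, 0.0]
wrist_force: [0.5, 1.5, 0.0]
opening: 0.449
grasp_force: 0.0
```

apply_moves --moves '[{"jaw": 0.45, "offset": [-53, -26.5, 0], "rot": [0, 0, 0]}, {"jaw": 0.45, "offset": [-53, -26.5, 0], "rot": [0, 0, 0]}, {"jaw": 0.45, "offset": [-53, -26.5, 0], "rot": [0, 0, 0]}, {"jaw": 0.45, "offset": [-53, -26.5, 0], "rot": [0, 0, 0]}, {"jaw": 0.45, "offset": [-53, -26.5, 0], "rot": [0, 0, 0]}]'

```text
time_s: 2.25
eef_pos: [0.5883, 0.1791, 0.2314]
eef_rot: [0.0, 0.115, 0.993, 0.0]
wrist_force: [-1.1, 0.6, 0.6]
opening: 0.451
grasp_force: 0.0
```

apply_moves --moves '[{"jaw": 0.45, "offset": [-52, -26, 0], "rot": [0, 0, 0]}, {"jaw": 0.45, "offset": [0, 0, 0], "rot": [0, 0, 10.5]}, {"jaw": 0.45, "offset": [0, 0, 0], "rot": [0, 0, 10.5]}, {"jaw": 0.45, "offset": [0, 0, 0], "rot": [0, 0, 10.5]}, {"jaw": 0.45, "offset": [0, 0, 0], "rot": [0, 0, 10.5]}]'

```text
time_s: 2.88
eef_pos: [0.6316, 0.1433, 0.2312]
eef_rot: [-0.0, 0.466, 0.885, -0.0]
wrist_force: [0.1, -0.2, 0.4]
opening: 0.45
grasp_force: 0.0
```

apply_moves --moves '[{"jaw": 0.45, "offset": [0, 0, 0], "rot": [0, 0, 10.3]}, {"jaw": 0.45, "offset": [0, 0, 0], "rot": [0, 0, 0]}, {"jaw": 0.45, "offset": [0, 0, 0], "rot": [0, 0, 0]}, {"jaw": 0.45, "offset": [0, 0, 0], "rot": [0, 0, 0]}, {"jaw": 0.45, "offset": [0, 0, 0], "rot": [0, 0, 0]}]'

```text
time_s: 3.5
eef_pos: [0.6315, 0.1433, 0.2313]
eef_rot: [-0.0, 0.541, 0.841, -0.0]
wrist_force: [0.2, 0.2, -0.7]
opening: 0.446
grasp_force: 0.0
```

Run:
```python
from h import *
o=ctrl.get_obs(); print(o['eef_pos'],o['q'],o['opening'])
p,W,M,K=cloud('wrist'); np.savez('/tmp/w.npz',p=p,W=W); cv2.imwrite('pics/w1.png',p[:,:,::-1])
for t in ['bangle_a','small_a']: print(t,[(round(r['score'],2),r['position'],r['region'].sum(),np.nanmean(W[r['region']],0)) for r in ctrl.outline_of('wrist',t)][:4])
p=hook(1,0,-.022); go([*p,.15],24.5)
for i in (1,2): print(proj([[*hook(i),.1185],[*hook(i,.005),.1185],[*hook(i,-.005,),.1185],[*hook(i,0,-.033),.085]],M,K))
```

```text
[0.6315 0.1433 0.2313] [ 0.0403  0.3396  1.4115  0.      1.3905 -0.3879] 0.4464792368460034
bangle_a [(0.85, [261.2, 129.5], np.int64(761), array([0.6106, 0.1982, 0.1127])), (0.73, [260.3, 203.6], np.int64(617), array([0.6399, 0.1356, 0.1071]))]
small_a [(0.73, [100.2, 305.3], np.int64(169), array([ 0.5159, -0.0936,  0.0711]))]
tool offset mm [-42.4   0.5  81.3] rotvec deg [ 0. -0.  0.] after-rot offset [-42.4   0.5  81.3] q6 -0.39 t 3.65
[[256.5727 214.4546]
 [261.6714 214.4585]
 [251.4742 214.4507]
 [256.4057 230.8129]]
[[256.7333 138.7807]
 [262.2925 138.7841]
 [251.1743 138.7773]
 [256.5303 167.2542]]
```

View pics/w1.png

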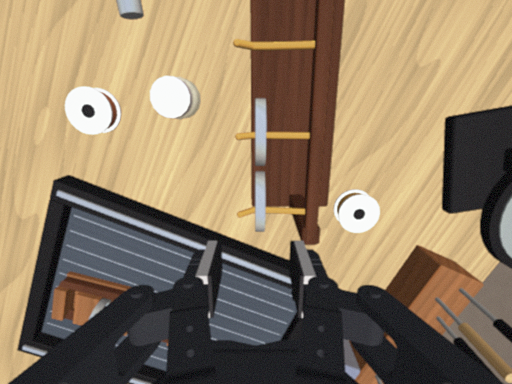

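apply_moves --moves '[{"jaw": 0.45, "offset": [-42.4, 3.5, 0], "rot": [0, 0, 0]}, {"jaw": 0.45, "offset": [0, 0, 47], "rot": [0, 0, 0]}, {"jaw": 0.45, "offset": [0, 0, 47], "rot": [0, 0, 0]}, {"jaw": 0.45, "offset": [0, 0, 47], "rot": [0, 0, 0]}, {"jaw": 0.45, "offset": [0, 0, 0], "rot": [0, 0, 0]}]'

```text
time_s: 4.28
eef_pos: [0.6486, 0.1062, 0.0857]
eef_rot: [-0.004, 0.541, 0.841, -0.002]
wrist_force: [0.7, 0.1, 0.7]
opening: 0.449
grasp_force: 0.0
```

apply_moves --moves '[{"jaw": 0, "offset": [0, 0, 0], "rot": [0, 0, 0]}, {"jaw": 0, "offset": [0, 0, 0], "rot": [0, 0, 0]}, {"jaw": 0, "offset": [0, 0, 0], "rot": [0, 0, 0]}, {"jaw": 0, "offset": [0, 0, 0], "rot": [0, 0, 0]}, {"jaw": 0, "offset": [0, 0, 0], "rot": [0, 0, 0]}]'

```text
time_s: 4.9
eef_pos: [0.6542, 0.1064, 0.0929]
eef_rot: [0.002, 0.541, 0.841, 0.001]
wrist_force: [2.4, 1.1, 7.0]
opening: 0.094
grasp_force: 59.2
```

Run:
```python
from h import *
o=ctrl.get_obs(); print(o['eef_pos'],o['opening'],o['grasp_force'],o['wrist_force'])
p,W,M,K=cloud('wrist'); cv2.imwrite('pics/w2.png',p[:,:,::-1])
```

```text
[0.6542 0.1064 0.0929] 0.09414256390831849 59.23345867660828 [2.3876 1.117  7.046 ]
```

View pics/w2.png

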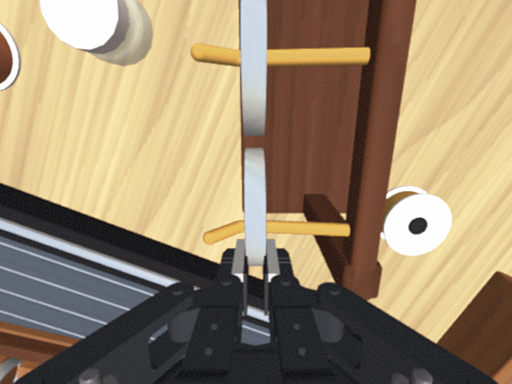

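apply_moves --moves '[{"jaw": 0, "offset": [0, 0, -13], "rot": [0, 0, 0]}, {"jaw": 0, "offset": [0, 0, -13], "rot": [0, 0, 0]}, {"jaw": 0, "offset": [0, 0, 0], "rot": [0, 0, 0]}, {"jaw": 0, "offset": [0, -30, 0], "rot": [0, 0, 0]}, {"jaw": 0, "offset": [0, -30, 0], "rot": [0, 0, 0]}]'

```text
time_s: 5.58
eef_pos: [0.5966, 0.0811, 0.1158]
eef_rot: [-0.0, 0.541, 0.841, -0.0]
wrist_force: [-0.5, -0.0, -0.8]
opening: 0.093
grasp_force: 58.6
```

apply_moves --moves '[{"jaw": 0, "offset": [0, 0, -30], "rot": [0, 0, 0]}, {"jaw": 0, "offset": [0, 0, -30], "rot": [0, 0, 0]}, {"jaw": 0, "offset": [0, 0, -20], "rot": [0, 0, 0]}, {"jaw": 0, "offset": [0, 0, 0], "rot": [0, 0, 0]}, {"jaw": 0, "offset": [0, 0, 0], "rot": [0, 0, 0]}]'

```text
time_s: 6.2
eef_pos: [0.5969, 0.0814, 0.1949]
eef_rot: [-0.001, 0.541, 0.841, -0.001]
wrist_force: [0.1, -0.6, -1.6]
opening: 0.095
grasp_force: 58.6
```

```bash
cat >> h.py <<'E'
def carrier():
    """carrier pose from the top and side cameras: centre (m), yaw deg"""
    out=[]
    for n in ['top','side']:
        p,W,M,K=cloud(n); X=W[sel(W,(.4,.7),(-.24,.0),(.0415,.0495))][:,:2]
        # keep the biggest cluster
        g=np.zeros((300,300),np.uint8); ij=((X-[.4,-.27])*1000).astype(int); g[ij[:,0],ij[:,1]]=1
        g=cv2.dilate(g,np.ones((13,13))); k,lab,st,_=cv2.connectedComponentsWithStats(g)
        X=X[lab[ij[:,0],ij[:,1]]==1+np.argmax(st[1:,4])]
        c,s,a=rect(X); print(n,'carrier',c,s,a,len(X)); out.append([c[0]/1000,c[1]/1000,a])
    return np.mean(out,0)
def slot(c,x,y=0):
    a=np.radians(c[2]); e=np.array([np.cos(a),np.sin(a)]); return c[:2]+e*x+np.array([-e[1],e[0]])*y
E
python3 - <<'E'
from h import *
o=ctrl.get_obs(); print(o['eef_pos'],o['opening'],o['grasp_force'],o['wrist_force'])
c=carrier(); print(c)
go([*slot(c,.069,-.022),.175],c[2])
E
```

```text
[0.5969 0.0814 0.1949] 0.09538676584871028 58.634069781401195 [ 0.1175 -0.5937 -1.6313]
top carrier [ 552.8726 -131.5533] [154.4928  58.9749] 8.96928882598877 293
side carrier [ 537.7756 -130.6868] [186.958   58.4202] 7.704581260681152 486
[ 0.5453 -0.1311  8.3369]
tool offset mm [-212.5  -74.6   19.4] rotvec deg [-0.2 -0.1 16.1] after-rot offset [-224.8  -12.6   19.5] q6 -0.49 t 6.3
```

apply_moves --moves '[{"jaw": 0, "offset": [-42, -15, 0], "rot": [0, 0, 9]}, {"jaw": 0, "offset": [-44, -9, 0], "rot": [0, 0, 9]}, {"jaw": 0, "offset": [-44, -3, 0], "rot": [0, 0, 0]}, {"jaw": 0, "offset": [-44, -3, 0], "rot": [0, 0, 0]}, {"jaw": 0, "offset": [-44, -3, 0], "rot": [0, 0, 0]}]'

```text
time_s: 6.92
eef_pos: [0.6098, -0.1412, 0.1949]
eef_rot: [-0.001, 0.666, 0.746, -0.0]
wrist_force: [-0.2, -0.4, -0.3]
opening: 0.095
grasp_force: 58.7
```

apply_moves --moves '[{"jaw": 0, "offset": [0, 0, 0], "rot": [0, 0, 0]}, {"jaw": 0, "offset": [0, 0, 0], "rot": [0, 0, 0]}, {"jaw": 0, "offset": [0, 0, 0], "rot": [0, 0, 0]}, {"jaw": 0, "offset": [0, 0, 0], "rot": [0, 0, 0]}, {"jaw": 0, "offset": [0, 0, 0], "rot": [0, 0, 0]}]'

```text
time_s: 7.55
eef_pos: [0.6105, -0.1393, 0.1964]
eef_rot: [0.0, 0.666, 0.746, 0.0]
wrist_force: [-0.0, -0.0, -0.8]
opening: 0.094
grasp_force: 58.6
```

Run:
```python
from h import *
o=ctrl.get_obs(); print(o['eef_pos'],o['eef_rot'],o['opening'],o['wrist_force'])
c=carrier(); print(c)
p,W,M,K=cloud('wrist'); cv2.imwrite('pics/w3.png',p[:,:,::-1]); np.savez('/tmp/w.npz',p=p,W=W)
X=W[sel(W,(.4,.7),(-.24,.0),(.0415,.0495))][:,:2]; print(rect(X),len(X))
go([*slot(c,.069,-.022),.11],c[2])
for x in (.062,.076): print(proj([[*slot(c,x,-.026),.046],[*slot(c,x,.026),.046]],M,K).ravel())
```

```text
[ 0.6105 -0.1393  0.1964] [0.0001 0.6656 0.7463 0.    ] 0.09445079920608372 [-0.0289 -0.0401 -0.8036]
top carrier [ 495.7869 -151.7725] [34.522  24.6372] 11.131211280822754 33
side carrier [ 538.1591 -131.9507] [187.1414  57.4582] 7.033669471740723 491
[ 0.517  -0.1419  9.0824]
(array([ 537.8472, -130.2639]), array([183.2219,  54.2008]), 7.477538108825684) 5170
tool offset mm [-10.3 -23.3  86.4] rotvec deg [ 0.   0.  -2.6] after-rot offset [ -9.3 -23.7  86.4] q6 -0.53 t 7.7
[228.6167 196.9598 224.9088 149.6143]
[241.2976 196.4192 238.2905 149.0112]
```

View pics/w3.png

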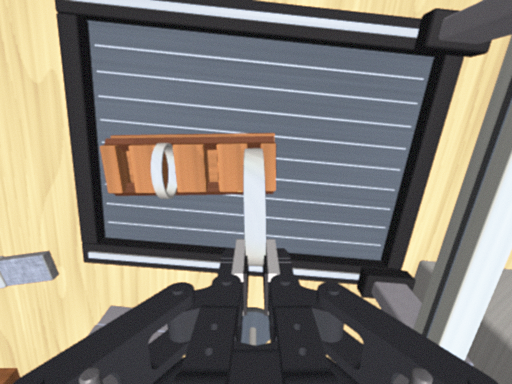

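```bash
cat >> h.py <<'E'
def wcar(W,zr=(.0415,.0495),lo=(.4,-.24),hi=(.72,.0),a0=7.):
    """carrier pose from a wrist cloud: edges of the wood top by percentiles"""
    X=W[sel(W,(lo[0],hi[0]),(lo[1],hi[1]),zr)][:,:2]; a=a0
    for _ in range(4):
        e=np.array([np.cos(np.radians(a)),np.sin(np.radians(a))]); f=np.array([-e[1],e[0]]); s,t=X@e,X@f
        k=[]
        b=np.linspace(s.min(),s.max(),40)
        for q in (4,96):
            pts=[(np.mean(b[i:i+2]),np.percentile(t[(s>=b[i])&(s<b[i+1])],q)) for i in range(39) if ((s>=b[i])&(s<b[i+1])).sum()>25]
            pts=np.array(pts); med=np.median(pts[:,1]); pts=pts[abs(pts[:,1]-med)<.006]; k.append(np.polyfit(*pts.T,1))
        a+=np.degrees(np.mean([q[0] for q in k]))
    c=e*(s.min()+s.max())/2+f*np.mean([np.polyval(q,(s.min()+s.max())/2) for q in k])
    print('len',np.ptp(s),'slopes',[np.degrees(q[0]) for q in k],'wid',np.polyval(k[1],s.mean())-np.polyval(k[0],s.mean()),len(X))
    h,_=np.histogram(s-c@e,np.arange(-.1,.1011,.002)); print(h)
    return np.array([*c,a])
E
python3 - <<'E'
from h import *
W=np.load('/tmp/w.npz')['W']; c=wcar(W); print(c)
go([*slot(c,.069,-.022),.11],c[2])
E
```

```text
len 0.1832553368293709 slopes [np.float64(0.05952945421335466), np.float64(-0.05952574553547446)] wid 0.04790558790498853 5170
[  0   0   0   0  53  91  91  95  87  95  82 121  92   0   0   0   0   0
   0  57  84  86  91  90  93  85  96  91  91  59  27  13   9   1   2  14
   6   9  11   9  17  13  56  96  90  92  90  91  89  96  88  93  91  92
  87  88  90  99  46   0   0   0   0   0   0  71  90  91  88  90  90  89
  90  91  87  94  92  90  79  12  10   5   0   0   0   0   0   0  11  33
  98  94  56  93  95  96   0   0   0   0]
[ 0.5379 -0.1304  7.3648]
tool offset mm [-3.4 -1.8 86.4] rotvec deg [ 0.   0.  -0.9] after-rot offset [-3.4 -1.8 86.4] q6 -0.53 t 7.7
```

apply_moves --moves '[{"jaw": 0, "offset": [-3.4, -1.8, 0], "rot": [0, 0, -0.9]}, {"jaw": 0, "offset": [0, 0, 40], "rot": [0, 0, 0]}, {"jaw": 0, "offset": [0, 0, 30], "rot": [0, 0, 0]}, {"jaw": 0, "offset": [0, 0, 0], "rot": [0, 0, 0]}, {"jaw": 0, "offset": [0, 0, 0], "rot": [0, 0, 0]}]'

```text
time_s: 8.32
eef_pos: [0.6098, -0.1442, 0.1276]
eef_rot: [0.001, 0.66, 0.751, 0.0]
wrist_force: [-0.1, 0.0, -1.4]
opening: 0.09
grasp_force: 58.7
```

apply_moves --moves '[{"jaw": 0, "offset": [0, 0, 20], "rot": [0, 0, 0]}, {"jaw": 0, "offset": [0, 0, 10], "rot": [0, 0, 0]}, {"jaw": 0, "offset": [0, 0, 10], "rot": [0, 0, 0]}, {"jaw": 0, "offset": [0, 0, 5], "rot": [0, 0, 0]}, {"jaw": 0, "offset": [0, 0, 5], "rot": [0, 0, 0]}]'

```text
time_s: 8.95
eef_pos: [0.6091, -0.1437, 0.076]
eef_rot: [0.0, 0.66, 0.751, -0.0]
wrist_force: [0.1, -0.6, -1.1]
opening: 0.096
grasp_force: 58.7
```

Run:
```python
from h import *
o=ctrl.get_obs(); print(o['eef_pos'],o['opening'],o['wrist_force'],o['torque'])
p,W,M,K=cloud('wrist'); cv2.imwrite('pics/w4.png',p[:,:,::-1]); np.savez('/tmp/w.npz',p=p,W=W)
c=wcar(W); print(c); go([*slot(c,.069,-.022),.066],c[2])
```

```text
[ 0.6091 -0.1437  0.076 ] 0.09620165250062512 [ 0.0579 -0.5947 -1.1225] [-0.053  -0.0127 -0.0428]
len 0.1844411370203573 slopes [np.float64(0.09078535271515377), np.float64(-0.08991019826332779)] wid 0.048398100611671185 14165
[  0   0   0   5 128 223 242 218 245 239 244 414 287   0   0   0   0   0
   2 129 240 219 245 220 128 111  74  61  48  31  41 107 131 159 282 169
  26  30  38  34  55  40 141 238 235 244 226 238 239 239 232 244 236 233
 242 231 233 280 136   0   0   0   0   0   1 179 233 239 230 239 238 237
 235 238 230 236 237 235 241 227  78   0   0   0   0   0   0   0 243 237
 234 238 232 233 236 221   6   0   0   0]
[ 0.5379 -0.1301  7.2597]
tool offset mm [0.3 0.4 9.4] rotvec deg [-0.  -0.   0.1] after-rot offset [0.3 0.4 9.4] q6 -0.55 t 9.0
```

View pics/w4.png

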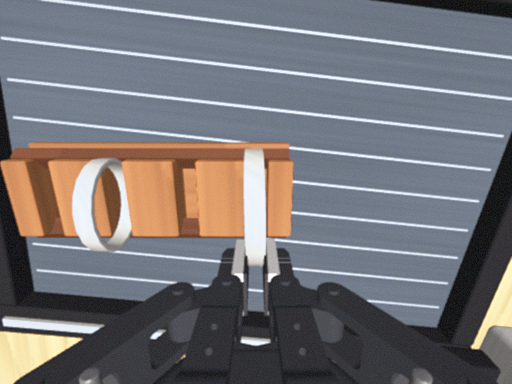

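apply_moves --moves '[{"jaw": 0, "offset": [0, 0, 4], "rot": [0, 0, 0]}, {"jaw": 0, "offset": [0, 0, 2], "rot": [0, 0, 0]}, {"jaw": 0, "offset": [0, 0, 1], "rot": [0, 0, 0]}, {"jaw": 0, "offset": [0, 0, 0], "rot": [0, 0, 0]}, {"jaw": 0, "offset": [0, 0, 0], "rot": [0, 0, 0]}]'

```text
time_s: 9.62
eef_pos: [0.6098, -0.1443, 0.0704]
eef_rot: [0.001, 0.66, 0.751, 0.0]
wrist_force: [-1.1, -2.8, 5.5]
opening: 0.097
grasp_force: 59.5
```

apply_moves --moves '[{"jaw": 0, "offset": [0, 0, 1], "rot": [0, 0, 0]}, {"jaw": 0, "offset": [0, 0, 1], "rot": [0, 0, 0]}, {"jaw": 0, "offset": [0, 0, 0], "rot": [0, 0, 0]}, {"jaw": 0, "offset": [0, 0, 0], "rot": [0, 0, 0]}, {"jaw": 0, "offset": [0, 0, 0], "rot": [0, 0, 0]}]'

```text
time_s: 10.25
eef_pos: [0.6106, -0.1449, 0.0695]
eef_rot: [0.002, 0.66, 0.751, 0.0]
wrist_force: [-0.7, -3.7, 9.3]
opening: 0.095
grasp_force: 60.2
```

apply_moves --moves '[{"jaw": 0.22, "offset": [0, 0, 0], "rot": [0, 0, 0]}, {"jaw": 0.22, "offset": [0, 0, 0], "rot": [0, 0, 0]}, {"jaw": 0.22, "offset": [0, 0, 0], "rot": [0, 0, 0]}, {"jaw": 0.22, "offset": [0, 0, -20], "rot": [0, 0, 0]}, {"jaw": 0.22, "offset": [0, 0, -40], "rot": [0, 0, 0]}]'

```text
time_s: 10.88
eef_pos: [0.6078, -0.143, 0.127]
eef_rot: [-0.002, 0.66, 0.751, -0.001]
wrist_force: [0.4, 0.2, 0.9]
opening: 0.222
grasp_force: 0.0
```

apply_moves --moves '[{"jaw": 0.45, "offset": [0, 0, -50], "rot": [0, 0, 0]}, {"jaw": 0.45, "offset": [-30, 0, 0], "rot": [0, 0, 0]}, {"jaw": 0.45, "offset": [0, 0, 0], "rot": [0, 0, 0]}, {"jaw": 0.45, "offset": [0, 0, 0], "rot": [0, 0, 0]}, {"jaw": 0.45, "offset": [0, 0, 0], "rot": [0, 0, 0]}]'

```text
time_s: 11.5
eef_pos: [0.6125, -0.1725, 0.1768]
eef_rot: [-0.001, 0.66, 0.751, -0.0]
wrist_force: [-0.2, -1.1, -0.1]
opening: 0.45
grasp_force: 0.0
```

Run:
```python
from h import *
o=ctrl.get_obs(); print(o['eef_pos'],o['opening'],o['wrist_force'])
p,W,M,K=cloud('wrist'); cv2.imwrite('pics/w5.png',p[:,:,::-1])
c=wcar(W); print(c)
for x in (.069,-.023):
    s=slot(c,x); a=np.radians(c[2]); e=np.array([np.cos(a),np.sin(a)]); L=np.c_[(W[...,:2]-s).reshape(-1,2)@np.c_[e,[-e[1],e[0]]],W[...,2].ravel()]
    X=L[(abs(L[:,0])<.015)&(abs(L[:,1])<.04)&(L[:,2]>.052)]; print(x,len(X),X.min(0),X.max(0),X.mean(0))
go([*hook(2,.0035,.022),.2],24.5)
```

```text
[ 0.6125 -0.1725  0.1768] 0.44953858710107325 [-0.2131 -1.11   -0.1133]
len 0.18424563678039863 slopes [np.float64(0.023147480773652244), np.float64(-0.022251270586607908)] wid 0.04752219831218929 6863
[  0   0   0   2  70 113 102 121 110 111 120 173  86   0   0   0   0   0
   0  77 111 114 116 113 110 114 111 117 109  64  25   8   1   0  20  27
   6   9  14  19  24   8  83 115 114 116 112 116 112 118 111 115 112 117
 110 120 108 135  38   0   0   0   0   0   1  96 114 115 117 111 118 113
 113 111 113 118 116 117 117 110  73   0   0   0   0   0   0   0 122 113
 108 112 116 117 112 107   6   0   0   0]
[ 0.5381 -0.1311  7.3023]
0.069 4678 [-0.015  -0.04    0.0626] [0.015  0.0324 0.2731] [ 0.0005 -0.0289  0.2288]
-0.023 827 [-0.0053 -0.0285  0.0522] [0.0056 0.0281 0.084 ] [0.001  0.0024 0.0763]
tool offset mm [383.3  41.5 -22.9] rotvec deg [ -0.   -0.1 -17.1] after-rot offset [354.1 152.3 -23.2] q6 -0.59 t 11.55
```

View pics/w5.png

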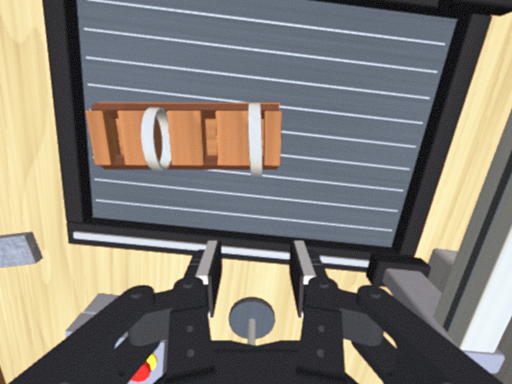

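apply_moves --moves '[{"jaw": 0.45, "offset": [48, 5.2, -6], "rot": [0, 0, 0]}, {"jaw": 0.45, "offset": [48, 5.2, -6], "rot": [0, 0, 0]}, {"jaw": 0.45, "offset": [48, 5.2, -6], "rot": [0, 0, 0]}, {"jaw": 0.45, "offset": [48, 5.2, -5], "rot": [0, 0, 0]}, {"jaw": 0.45, "offset": [48, 5.2, 0], "rot": [0, 0, 0]}]'

```text
time_s: 12.18
eef_pos: [0.6076, 0.07, 0.2007]
eef_rot: [0.0, 0.66, 0.751, 0.0]
wrist_force: [0.3, 0.6, -1.0]
opening: 0.448
grasp_force: 0.0
```

apply_moves --moves '[{"jaw": 0.45, "offset": [48, 5.2, 0], "rot": [0, 0, 0]}, {"jaw": 0.45, "offset": [48, 5.2, 0], "rot": [0, 0, 0]}, {"jaw": 0.45, "offset": [47.3, 5.1, 0], "rot": [0, 0, -8.6]}, {"jaw": 0.45, "offset": [0, 0, 0], "rot": [0, 0, -8.5]}, {"jaw": 0.45, "offset": [0, 0, 0], "rot": [0, 0, 0]}]'

```text
time_s: 12.8
eef_pos: [0.6042, 0.2131, 0.1998]
eef_rot: [-0.0, 0.541, 0.841, -0.0]
wrist_force: [-0.2, 0.5, 0.1]
opening: 0.451
grasp_force: 0.0
```

Run:
```python
from h import *
o=ctrl.get_obs(); print(o['eef_pos'])
p,W,M,K=cloud('wrist')
L=np.c_[((W[...,:2]-hook(2)).reshape(-1,2))@np.c_[RX,RY],W[...,2].ravel()]
X=L[(abs(L[:,0])<.02)&(abs(L[:,1])<.034)&(L[:,2]>.07)&(L[:,2]<.125)]; X2=X[(abs(X[:,1])>.008)]; print(len(X2),np.percentile(X2,[2,50,98],axis=0),X[:,2].max())
go([*hook(2,0,.022),.093],24.5)
```

```text
[0.6042 0.2131 0.1998]
511 [[-0.0011 -0.0225  0.097 ]
 [ 0.0033  0.0184  0.1125]
 [ 0.0079  0.0335  0.1184]] 0.12495731305778568
tool offset mm [  0.5  -3.3 106.9] rotvec deg [-0.  -0.  -0.2] after-rot offset [  0.5  -3.4 106.9] q6 -0.27 t 12.85
```

apply_moves --moves '[{"jaw": 0.45, "offset": [0, 0, 50], "rot": [0, 0, 0]}, {"jaw": 0.45, "offset": [0, 0, 35], "rot": [0, 0, 0]}, {"jaw": 0.45, "offset": [0, 0, 22], "rot": [0, 0, 0]}, {"jaw": 0.45, "offset": [0, 0, 0], "rot": [0, 0, 0]}, {"jaw": 0.45, "offset": [0, 0, 0], "rot": [0, 0, 0]}]'

```text
time_s: 13.48
eef_pos: [0.6057, 0.2117, 0.0945]
eef_rot: [0.001, 0.542, 0.84, 0.001]
wrist_force: [0.3, 0.2, 1.1]
opening: 0.447
grasp_force: 0.0
```

apply_moves --moves '[{"jaw": 0, "offset": [0, 0, 0], "rot": [0, 0, 0]}, {"jaw": 0, "offset": [0, 0, 0], "rot": [0, 0, 0]}, {"jaw": 0, "offset": [0, 0, 0], "rot": [0, 0, 0]}, {"jaw": 0, "offset": [0, 0, 0], "rot": [0, 0, 0]}, {"jaw": 0, "offset": [0, 0, 0], "rot": [0, 0, 0]}]'

```text
time_s: 14.1
eef_pos: [0.6058, 0.2122, 0.0946]
eef_rot: [0.001, 0.541, 0.841, 0.001]
wrist_force: [-0.8, 0.6, 5.6]
opening: 0.092
grasp_force: 58.9
```

apply_moves --moves '[{"jaw": 0, "offset": [0, 0, -13], "rot": [0, 0, 0]}, {"jaw": 0, "offset": [0, 0, -13], "rot": [0, 0, 0]}, {"jaw": 0, "offset": [0, 0, 0], "rot": [0, 0, 0]}, {"jaw": 0, "offset": [0, -30, 0], "rot": [0, 0, 0]}, {"jaw": 0, "offset": [0, -30, 0], "rot": [0, 0, 0]}]'

```text
time_s: 14.72
eef_pos: [0.5493, 0.1869, 0.1189]
eef_rot: [-0.0, 0.541, 0.841, -0.0]
wrist_force: [0.7, 0.1, -0.6]
opening: 0.094
grasp_force: 58.6
```

apply_moves --moves '[{"jaw": 0, "offset": [0, 0, -30], "rot": [0, 0, 0]}, {"jaw": 0, "offset": [0, 0, -30], "rot": [0, 0, 0]}, {"jaw": 0, "offset": [0, 0, -20], "rot": [0, 0, 0]}, {"jaw": 0, "offset": [0, 0, 0], "rot": [0, 0, 0]}, {"jaw": 0, "offset": [0, 0, 0], "rot": [0, 0, 0]}]'

```text
time_s: 15.35
eef_pos: [0.5495, 0.1871, 0.198]
eef_rot: [-0.001, 0.541, 0.841, -0.001]
wrist_force: [-1.1, 0.6, -1.3]
opening: 0.1
grasp_force: 58.6
```

Run:
```python
from h import *
o=ctrl.get_obs(); print(o['eef_pos'],o['opening'],o['grasp_force'])
c=[.538,-.1305,7.3]
go([*slot(c,.023,.022),.195],c[2])
```

```text
[0.5495 0.1871 0.198 ] 0.10002142254605773 58.63177780935075
tool offset mm [-270.1 -113.6    3.1] rotvec deg [-0.1 -0.  17.2] after-rot offset [-291.6  -28.8    3. ] q6 -0.3 t 15.35
```

apply_moves --moves '[{"jaw": 0, "offset": [0, 0, 0], "rot": [0, 0, 8.6]}, {"jaw": 0, "offset": [0, 0, 0], "rot": [0, 0, 8.6]}, {"jaw": 0, "offset": [-48.6, -4.8, 0], "rot": [0, 0, 0]}, {"jaw": 0, "offset": [-48.6, -4.8, 0], "rot": [0, 0, 0]}, {"jaw": 0, "offset": [-48.6, -4.8, 0], "rot": [0, 0, 0]}]'

```text
time_s: 15.98
eef_pos: [0.5534, 0.0396, 0.1975]
eef_rot: [-0.001, 0.661, 0.751, -0.001]
wrist_force: [-0.1, -1.1, -0.4]
opening: 0.094
grasp_force: 58.6
```

apply_moves --moves '[{"jaw": 0, "offset": [-48.6, -4.8, 0], "rot": [0, 0, 0]}, {"jaw": 0, "offset": [-48.6, -4.8, 0], "rot": [0, 0, 0]}, {"jaw": 0, "offset": [-48.6, -4.8, 0], "rot": [0, 0, 0]}, {"jaw": 0, "offset": [0, 0, 0], "rot": [0, 0, 0]}, {"jaw": 0, "offset": [0, 0, 0], "rot": [0, 0, 0]}]'

```text
time_s: 16.6
eef_pos: [0.5578, -0.1052, 0.1979]
eef_rot: [-0.001, 0.661, 0.75, -0.0]
wrist_force: [-0.1, -0.6, -0.7]
opening: 0.093
grasp_force: 58.6
```

Run:
```python
from h import *
o=ctrl.get_obs(); print(o['eef_pos'])
p,W,M,K=cloud('wrist'); cv2.imwrite('pics/w6.png',p[:,:,::-1]); np.savez('/tmp/w.npz',p=p,W=W)
c=wcar(W); print(c); go([*slot(c,.023,.022),.11],c[2])
print(proj([[*slot(c,x,.026),.046] for x in (-.092,.016,.03,.092)],M,K))
```

```text
[ 0.5578 -0.1052  0.1979]
len 0.18389385372913908 slopes [np.float64(0.02273322144522095), np.float64(-0.022915685115427752)] wid 0.04825226357991319 4937
[  0   0   0   0  63  78  79  88  78  81  81 117  22   0   0   0   0   0
   3  66  81  76  83  78  79  82  78  82  80  84  79  80  70  26   6   0
   2   1   8  11  12   7  68  81  85  83  80  73  83  81  80  81  88  79
  76  70  79  75   0   0   0   0   0   0   6  75  90  88  76  78  78  82
  80  82  82  84  79  76  83  86  63   6  12  10  12   0   0   1  13  30
  63  75  80  84  79  61   0   0   0   0]
[ 0.5383 -0.1303  7.2889]
tool offset mm [-1.   0.3 88.2] rotvec deg [-0.1 -0.1  0. ] after-rot offset [-0.9  0.2 88.2] q6 -0.52 t 16.65
[[150.9295 180.6898]
 [250.1863 180.6584]
 [263.0672 180.6544]
 [320.1511 180.6363]]
```

View pics/w6.png

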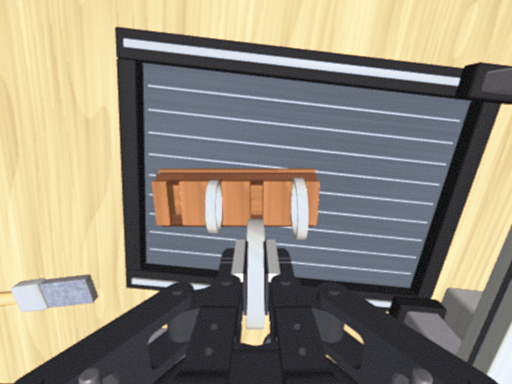

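apply_moves --moves '[{"jaw": 0, "offset": [-1, 0, 0], "rot": [0, 0, 0]}, {"jaw": 0, "offset": [0, 0, 40], "rot": [0, 0, 0]}, {"jaw": 0, "offset": [0, 0, 30], "rot": [0, 0, 0]}, {"jaw": 0, "offset": [0, 0, 0], "rot": [0, 0, 0]}, {"jaw": 0, "offset": [0, 0, 0], "rot": [0, 0, 0]}]'

```text
time_s: 17.27
eef_pos: [0.5595, -0.1064, 0.1305]
eef_rot: [0.001, 0.66, 0.751, 0.0]
wrist_force: [0.3, -0.5, 0.5]
opening: 0.096
grasp_force: 58.6
```

apply_moves --moves '[{"jaw": 0, "offset": [0, 0, 20], "rot": [0, 0, 0]}, {"jaw": 0, "offset": [0, 0, 10], "rot": [0, 0, 0]}, {"jaw": 0, "offset": [0, 0, 10], "rot": [0, 0, 0]}, {"jaw": 0, "offset": [0, 0, 5], "rot": [0, 0, 0]}, {"jaw": 0, "offset": [0, 0, 5], "rot": [0, 0, 0]}]'

```text
time_s: 17.9
eef_pos: [0.559, -0.1068, 0.0794]
eef_rot: [0.0, 0.661, 0.751, 0.0]
wrist_force: [-0.2, 0.7, -0.6]
opening: 0.094
grasp_force: 58.6
```

apply_moves --moves '[{"jaw": 0, "offset": [0, 0, 4], "rot": [0, 0, 0]}, {"jaw": 0, "offset": [0, 0, 1], "rot": [0, 0, 0]}, {"jaw": 0, "offset": [0, 0, 1], "rot": [0, 0, 0]}, {"jaw": 0, "offset": [0, 0, 0], "rot": [0, 0, 0]}, {"jaw": 0, "offset": [0, 0, 0], "rot": [0, 0, 0]}]'

```text
time_s: 18.52
eef_pos: [0.5588, -0.1067, 0.0735]
eef_rot: [0.0, 0.661, 0.751, 0.0]
wrist_force: [0.4, 0.3, -0.6]
opening: 0.094
grasp_force: 58.6
```

apply_moves --moves '[{"jaw": 0, "offset": [0, 0, 1], "rot": [0, 0, 0]}, {"jaw": 0, "offset": [0, 0, 1], "rot": [0, 0, 0]}, {"jaw": 0, "offset": [0, 0, 1], "rot": [0, 0, 0]}, {"jaw": 0, "offset": [0, 0, 0], "rot": [0, 0, 0]}, {"jaw": 0, "offset": [0, 0, 0], "rot": [0, 0, 0]}]'

```text
time_s: 19.15
eef_pos: [0.5594, -0.1073, 0.0711]
eef_rot: [0.001, 0.661, 0.751, 0.0]
wrist_force: [0.1, -2.2, 5.5]
opening: 0.099
grasp_force: 59.4
```

apply_moves --moves '[{"jaw": 0.22, "offset": [0, 0, 0], "rot": [0, 0, 0]}, {"jaw": 0.22, "offset": [0, 0, 0], "rot": [0, 0, 0]}, {"jaw": 0.22, "offset": [0, 0, 0], "rot": [0, 0, 0]}, {"jaw": 0.22, "offset": [0, 0, -20], "rot": [0, 0, 0]}, {"jaw": 0.22, "offset": [0, 0, -50], "rot": [0, 0, 0]}]'

```text
time_s: 19.77
eef_pos: [0.5564, -0.1057, 0.138]
eef_rot: [-0.003, 0.661, 0.751, -0.001]
wrist_force: [0.4, -0.5, 0.1]
opening: 0.223
grasp_force: 0.0
```

Run:
```python
from h import *
o=ctrl.get_obs(); print(o['eef_pos'],o['opening'],o['wrist_force'])
p,W,M,K=cloud('wrist'); cv2.imwrite('pics/w7.png',p[:,:,::-1]); np.savez('/tmp/w.npz',p=p,W=W)
c=wcar(W); print(c)
a=np.radians(c[2]); e=np.array([np.cos(a),np.sin(a)])
for x in (.069,.023,-.023):
    s=slot(c,x); L=np.c_[(W[...,:2]-s).reshape(-1,2)@np.c_[e,[-e[1],e[0]]],W[...,2].ravel()]
    X=L[(abs(L[:,0])<.012)&(abs(L[:,1])<.04)&(L[:,2]>.052)&(L[:,2]<.1)]; print(x,len(X),X.min(0),X.max(0),np.median(X,0))
for dy in (-.02,.02): go([*slot(c,-.023,dy),.1],c[2])
```

```text
[ 0.5564 -0.1057  0.138 ] 0.22335207895162298 [ 0.3737 -0.4575  0.1335]
len 0.18377751067025977 slopes [np.float64(0.041951310797373347), np.float64(-0.04168646157048489)] wid 0.048359866494845444 6725
[  0   0   0   0  88 120 111 120 123 111 120 177  49   0   0   0   0   0
   1  88 121 114 113 118 120 120 109 124 115 122 119 103  54  25  12   0
   2   6  16  19  23   3 104 110 104 112 101  91  90  92  95  88 108 124
 123 108 107 132   0   0   0   0   0   0  15 109 121 115  90  90  93  94
  88  95 111 112 110 111 116 115 101   5  23  19  17  15   0   0  10  33
  50  73 119 116 113  91   0   0   0   0]
[ 0.5381 -0.1298  7.2149]
0.069 1129 [-0.0078 -0.0328  0.0521] [0.0038 0.0322 0.0942] [-0.0025  0.0102  0.0877]
0.023 1008 [-0.0053 -0.0301  0.052 ] [0.0048 0.032  0.0947] [-0.      0.0113  0.0888]
-0.023 837 [-0.005  -0.0271  0.0523] [0.0052 0.0276 0.0839] [0.0005 0.0092 0.0787]
tool offset mm [-38.9 -49.3  47. ] rotvec deg [0.3 0.2 0.1] after-rot offset [-39.1 -48.9  47.2] q6 -0.52 t 19.825
tool offset mm [  1.1 -49.2  46.9] rotvec deg [0.3 0.2 0.1] after-rot offset [  0.9 -48.9  47.2] q6 -0.52 t 19.825
```

View pics/w7.png

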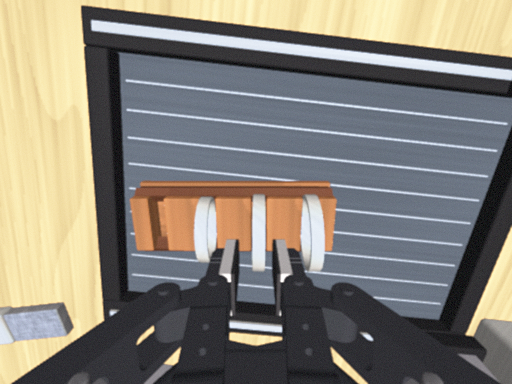

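apply_moves --moves '[{"jaw": 0.3, "offset": [0, -25, 0], "rot": [0, 0, 0]}, {"jaw": 0.3, "offset": [0.5, -24, 0], "rot": [0, 0, 0]}, {"jaw": 0.3, "offset": [0, 0, 35], "rot": [0, 0, 0]}, {"jaw": 0.3, "offset": [0, 0, 30], "rot": [0, 0, 0]}, {"jaw": 0.3, "offset": [0, 0, 0], "rot": [0, 0, 0]}]'

```text
time_s: 20.45
eef_pos: [0.508, -0.1114, 0.0731]
eef_rot: [-0.003, 0.661, 0.751, -0.001]
wrist_force: [-0.6, 0.5, -0.1]
opening: 0.302
grasp_force: 0.0
```

apply_moves --moves '[{"jaw": 0.3, "offset": [0, 0, 18], "rot": [0, 0, 0]}, {"jaw": 0.3, "offset": [0, 0, 0], "rot": [0, 0, 0]}, {"jaw": 0.3, "offset": [0, 0, 0], "rot": [0, 0, 0]}, {"jaw": 0.3, "offset": [0, 0, 0], "rot": [0, 0, 0]}, {"jaw": 0.3, "offset": [0, 0, 0], "rot": [0, 0, 0]}]'

```text
time_s: 21.08
eef_pos: [0.5104, -0.1125, 0.0578]
eef_rot: [0.0, 0.661, 0.751, 0.0]
wrist_force: [-0.2, 0.6, 0.3]
opening: 0.301
grasp_force: 0.0
```

Run:
```python
from h import *
o=ctrl.get_obs(); print(o['eef_pos'],o['opening'],o['wrist_force'])
p,W,M,K=cloud('wrist'); c=wcar(W); print(c)
go([*slot(c,-.023,.02),.055],c[2])
```

```text
[ 0.5104 -0.1125  0.0578] 0.3010516175225573 [-0.1657  0.6168  0.3467]
len 0.18473685617138585 slopes [np.float64(-1.3831252884678888), np.float64(1.3943504686856183)] wid 0.03647790946262028 8193
[  0   0   0   5 120 155 158 148 160 168 175 245  46   0   0   0   0   0
   7 101  81  63  53  49  46  37  16  17  32  92 230 218 220 225 214  31
   6   6   5   7   4  36 217 225 108  57  21  17  41  45  50  52  63  83
 108 126 135 100  19   5   1   0   0   0  18  40  13  31  46  68  92 116
 147 162 186 185 179 194 209 196 161  12  22  25  31  42  42 102 327 151
 143 151 124 142 116  68   3   0   0   0]
[ 0.5373 -0.123   6.1397]
tool offset mm [6.7 2.8 2.7] rotvec deg [0.  0.  1.1] after-rot offset [6.7 2.7 2.7] q6 -0.57 t 21.125
```

apply_moves --moves '[{"jaw": 0.3, "offset": [0, 2.2, 2], "rot": [0, 0, 0]}, {"jaw": 0, "offset": [0, 0, 0], "rot": [0, 0, 0]}, {"jaw": 0, "offset": [0, 0, 0], "rot": [0, 0, 0]}, {"jaw": 0, "offset": [0, 0, 0], "rot": [0, 0, 0]}, {"jaw": 0, "offset": [0, 0, 0], "rot": [0, 0, 0]}]'

```text
time_s: 21.75
eef_pos: [0.5122, -0.1121, 0.0553]
eef_rot: [0.0, 0.661, 0.751, 0.0]
wrist_force: [0.1, 0.7, 0.6]
opening: 0.099
grasp_force: 58.5
```

apply_moves --moves '[{"jaw": 0, "offset": [0, 0, -10], "rot": [0, 0, 0]}, {"jaw": 0, "offset": [0, 0, -20], "rot": [0, 0, 0]}, {"jaw": 0, "offset": [0, 0, -40], "rot": [0, 0, 0]}, {"jaw": 0, "offset": [0, 0, -50], "rot": [0, 0, 0]}, {"jaw": 0, "offset": [0, 0, -20], "rot": [0, 0, 0]}]'

```text
time_s: 22.38
eef_pos: [0.5137, -0.1128, 0.1994]
eef_rot: [0.003, 0.661, 0.751, 0.001]
wrist_force: [1.0, 0.7, -1.2]
opening: 0.096
grasp_force: 58.5
```

Run:
```python
from h import *
o=ctrl.get_obs(); print(o['eef_pos'],o['opening'],o['grasp_force'])
go([*hook(3,-.065,.020),.195],24.5)
```

```text
[ 0.5137 -0.1128  0.1994] 0.09609463759039386 58.53489114398414
tool offset mm [359.2  44.7   3.5] rotvec deg [  0.2   0.2 -17.2] after-rot offset [329.8 149.    4.4] q6 -0.57 t 22.375
```

apply_moves --moves '[{"jaw": 0, "offset": [51.3, 6.4, 0], "rot": [0, 0, 0]}, {"jaw": 0, "offset": [51.3, 6.4, 0], "rot": [0, 0, 0]}, {"jaw": 0, "offset": [51.3, 6.4, 0], "rot": [0, 0, 0]}, {"jaw": 0, "offset": [51.3, 6.4, 0], "rot": [0, 0, 0]}, {"jaw": 0, "offset": [51.3, 6.4, 0], "rot": [0, 0, 0]}]'

```text
time_s: 23.0
eef_pos: [0.5113, 0.1479, 0.1961]
eef_rot: [0.0, 0.661, 0.751, 0.0]
wrist_force: [0.9, -0.6, -0.2]
opening: 0.095
grasp_force: 58.5
```

apply_moves --moves '[{"jaw": 0, "offset": [51.3, 6.4, 0], "rot": [0, 0, 0]}, {"jaw": 0, "offset": [51.3, 6.4, 0], "rot": [0, 0, 0]}, {"jaw": 0, "offset": [0, 0, 0], "rot": [0, 0, -8.6]}, {"jaw": 0, "offset": [0, 0, 0], "rot": [0, 0, -8.6]}, {"jaw": 0, "offset": [0, 0, 0], "rot": [0, 0, 0]}]'

```text
time_s: 23.62
eef_pos: [0.511, 0.2499, 0.1957]
eef_rot: [0.0, 0.542, 0.841, 0.0]
wrist_force: [-0.5, -0.4, 0.2]
opening: 0.093
grasp_force: 58.6
```

Run:
```python
from h import *
o=ctrl.get_obs(); print(o['eef_pos'],o['opening'],o['grasp_force'])
p,W,M,K=cloud('wrist'); cv2.imwrite('pics/w8.png',p[:,:,::-1])
go([*hook(3,-.065,.020),.116],24.5)
```

```text
[0.511  0.2499 0.1957] 0.09315449339494655 58.57721370976847
tool offset mm [-1.1  1.  79.7] rotvec deg [ 0.   0.  -0.2] after-rot offset [-1.1  1.  79.7] q6 -0.18 t 23.675
```

View pics/w8.png

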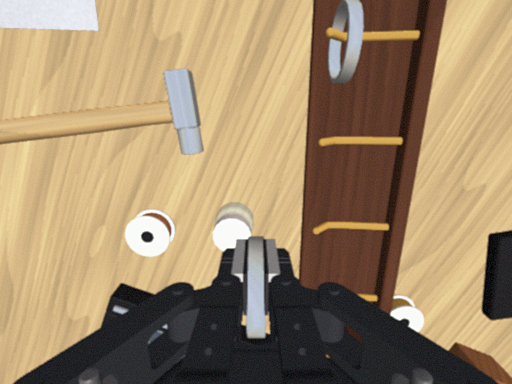

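apply_moves --moves '[{"jaw": 0, "offset": [-1, 0, 40], "rot": [0, 0, 0]}, {"jaw": 0, "offset": [0, 0, 38], "rot": [0, 0, 0]}, {"jaw": 0, "offset": [0, 0, 0], "rot": [0, 0, 0]}, {"jaw": 0, "offset": [0, 0, 0], "rot": [0, 0, 0]}, {"jaw": 0, "offset": [0, 10, 0], "rot": [0, 0, 0]}]'

```text
time_s: 24.3
eef_pos: [0.5221, 0.2533, 0.1195]
eef_rot: [0.001, 0.541, 0.841, 0.001]
wrist_force: [-0.3, -0.1, -0.1]
opening: 0.094
grasp_force: 58.6
```

apply_moves --moves '[{"jaw": 0, "offset": [0, 15, 0], "rot": [0, 0, 0]}, {"jaw": 0, "offset": [0, 15, 0], "rot": [0, 0, 0]}, {"jaw": 0, "offset": [0, 15, 0], "rot": [0, 0, 0]}, {"jaw": 0, "offset": [0, 12, 0], "rot": [0, 0, 0]}, {"jaw": 0, "offset": [0, 0, 0], "rot": [0, 0, 0]}]'

```text
time_s: 24.92
eef_pos: [0.5738, 0.277, 0.1181]
eef_rot: [0.001, 0.541, 0.841, 0.001]
wrist_force: [-0.9, -0.2, -0.5]
opening: 0.095
grasp_force: 58.6
```

Run:
```python
from h import *
o=ctrl.get_obs(); print(o['eef_pos'],o['opening'],o['grasp_force'],o['wrist_force'])
p,W,M,K=cloud('wrist'); cv2.imwrite('pics/w9.png',p[:,:,::-1])
go([*hook(3,0,.020),.092],24.5)
```

```text
[0.5738 0.277  0.1181] 0.09519281274564143 58.614439015385784 [-0.876  -0.2295 -0.4936]
tool offset mm [-0.1 -1.5 25.7] rotvec deg [ 0.  0. -0.] after-rot offset [-0.1 -1.5 25.7] q6 -0.16 t 24.975
```

View pics/w9.png

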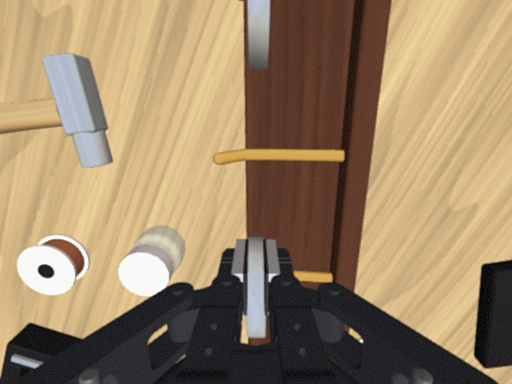

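apply_moves --moves '[{"jaw": 0, "offset": [0, 0, 10], "rot": [0, 0, 0]}, {"jaw": 0, "offset": [0, 0, 8], "rot": [0, 0, 0]}, {"jaw": 0, "offset": [0, 0, 3], "rot": [0, 0, 0]}, {"jaw": 0, "offset": [0, 0, 0], "rot": [0, 0, 0]}, {"jaw": 0, "offset": [0, 0, 0], "rot": [0, 0, 0]}]'

```text
time_s: 25.6
eef_pos: [0.5727, 0.2767, 0.0965]
eef_rot: [0.0, 0.541, 0.841, 0.0]
wrist_force: [0.7, -0.3, -1.2]
opening: 0.09
grasp_force: 58.6
```

apply_moves --moves '[{"jaw": 0, "offset": [0, 0, 2], "rot": [0, 0, 0]}, {"jaw": 0, "offset": [0, 0, 1], "rot": [0, 0, 0]}, {"jaw": 0, "offset": [0, 0, 0], "rot": [0, 0, 0]}, {"jaw": 0, "offset": [0, 0, 0], "rot": [0, 0, 0]}, {"jaw": 0, "offset": [0, 0, 0], "rot": [0, 0, 0]}]'

```text
time_s: 26.22
eef_pos: [0.5726, 0.2766, 0.0933]
eef_rot: [0.0, 0.541, 0.841, 0.0]
wrist_force: [1.0, 0.3, -0.6]
opening: 0.098
grasp_force: 58.6
```

apply_moves --moves '[{"jaw": 0, "offset": [0, 0, 1], "rot": [0, 0, 0]}, {"jaw": 0, "offset": [0, 0, 1], "rot": [0, 0, 0]}, {"jaw": 0, "offset": [0, 0, 0], "rot": [0, 0, 0]}, {"jaw": 0, "offset": [0, 0, 0], "rot": [0, 0, 0]}, {"jaw": 0, "offset": [0, 0, 0], "rot": [0, 0, 0]}]'

```text
time_s: 26.85
eef_pos: [0.5728, 0.2767, 0.0915]
eef_rot: [0.0, 0.541, 0.841, 0.0]
wrist_force: [1.0, 0.3, 1.5]
opening: 0.093
grasp_force: 58.8
```

apply_moves --moves '[{"jaw": 0, "offset": [0, 0, 1], "rot": [0, 0, 0]}, {"jaw": 0, "offset": [0, 0, 1], "rot": [0, 0, 0]}, {"jaw": 0, "offset": [0, 0, 0], "rot": [0, 0, 0]}, {"jaw": 0, "offset": [0, 0, 0], "rot": [0, 0, 0]}, {"jaw": 0, "offset": [0, 0, 0], "rot": [0, 0, 0]}]'

```text
time_s: 27.48
eef_pos: [0.5731, 0.2766, 0.091]
eef_rot: [0.001, 0.541, 0.841, 0.0]
wrist_force: [-2.5, -1.0, 10.3]
opening: 0.094
grasp_force: 59.9
```

apply_moves --moves '[{"jaw": 0.3, "offset": [0, 0, -1], "rot": [0, 0, 0]}, {"jaw": 0.3, "offset": [0, 0, 0], "rot": [0, 0, 0]}, {"jaw": 0.3, "offset": [0, 0, 0], "rot": [0, 0, 0]}, {"jaw": 0.3, "offset": [0, 0, -30], "rot": [0, 0, 0]}, {"jaw": 0.3, "offset": [0, 0, -50], "rot": [0, 0, 0]}]'

```text
time_s: 28.1
eef_pos: [0.5708, 0.276, 0.1684]
eef_rot: [-0.002, 0.541, 0.841, -0.002]
wrist_force: [0.5, 0.0, 0.1]
opening: 0.296
grasp_force: 0.0
```

apply_moves --moves '[{"jaw": 0.45, "offset": [0, 0, -40], "rot": [0, 0, 0]}, {"jaw": 0.45, "offset": [-20, 0, 0], "rot": [0, 0, 0]}, {"jaw": 0.45, "offset": [-20, 0, 0], "rot": [0, 0, 0]}, {"jaw": 0.45, "offset": [0, 0, 0], "rot": [0, 0, 0]}, {"jaw": 0.45, "offset": [0, 0, 0], "rot": [0, 0, 0]}]'

```text
time_s: 28.72
eef_pos: [0.5885, 0.2398, 0.2087]
eef_rot: [-0.001, 0.542, 0.841, -0.001]
wrist_force: [-0.5, 0.5, 0.2]
opening: 0.445
grasp_force: 0.0
```

Run:
```python
from h import *
o=ctrl.get_obs(); print(o['eef_pos'],o['opening'],o['wrist_force'])
p,W,M,K=cloud('wrist'); cv2.imwrite('pics/w10.png',p[:,:,::-1])
L=np.c_[((W[...,:2]-hook(3)).reshape(-1,2))@np.c_[RX,RY],W[...,2].ravel()]
X=L[(abs(L[:,0])<.02)&(abs(L[:,1])<.034)&(L[:,2]>.07)&(L[:,2]<.125)]; X2=X[(abs(X[:,1])>.006)]; print(len(X2),np.percentile(X2,[2,50,98],axis=0),X[:,2].max())
go([.55,-.369,.25],90)
```

```text
[0.5885 0.2398 0.2087] 0.4454629527170591 [-0.4686  0.5335  0.1815]
553 [[-0.0035 -0.0213  0.0947]
 [ 0.0017  0.0146  0.1131]
 [ 0.0061  0.0308  0.1183]] 0.12494778310056873
tool offset mm [-538.5 -287.4  -40.8] rotvec deg [ -0.1  -0.1 -65.5] after-rot offset [  38.5 -609.2  -41. ] q6 -0.23 t 28.775
```

View pics/w10.png

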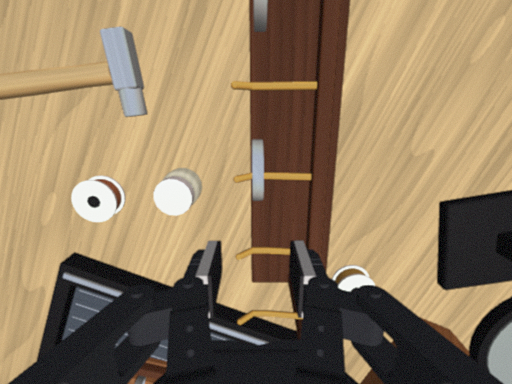

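apply_moves --moves '[{"jaw": 0.6, "offset": [0, 0, -20], "rot": [0, 0, -10.5]}, {"jaw": 0.6, "offset": [0, 0, -20], "rot": [0, 0, -10.5]}, {"jaw": 0.6, "offset": [0, 0, 0], "rot": [0, 0, -10.5]}, {"jaw": 0.6, "offset": [0, 0, 0], "rot": [0, 0, -10.5]}, {"jaw": 0.6, "offset": [0, 0, 0], "rot": [0, 0, -10.5]}]'

```text
time_s: 29.4
eef_pos: [0.5886, 0.2409, 0.2498]
eef_rot: [-0.0, 0.11, 0.994, -0.0]
wrist_force: [0.2, -0.2, -0.1]
opening: 0.598
grasp_force: 0.0
```

apply_moves --moves '[{"jaw": 0.6, "offset": [0, 0, 0], "rot": [0, 0, -10.5]}, {"jaw": 0.6, "offset": [0, 0, 0], "rot": [0, 0, -2.5]}, {"jaw": 0.6, "offset": [3, -52, 0], "rot": [0, 0, 0]}, {"jaw": 0.6, "offset": [3, -52, 0], "rot": [0, 0, 0]}, {"jaw": 0.6, "offset": [3, -52, 0], "rot": [0, 0, 0]}]'

```text
time_s: 30.02
eef_pos: [0.5795, 0.0836, 0.2498]
eef_rot: [-0.0, -0.001, 1.0, 0.0]
wrist_force: [0.4, -0.6, -0.2]
opening: 0.602
grasp_force: 0.0
```

apply_moves --moves '[{"jaw": 0.6, "offset": [3, -52, 0], "rot": [0, 0, 0]}, {"jaw": 0.6, "offset": [3, -52, 0], "rot": [0, 0, 0]}, {"jaw": 0.6, "offset": [3, -52, 0], "rot": [0, 0, 0]}, {"jaw": 0.6, "offset": [3, -52, 0], "rot": [0, 0, 0]}, {"jaw": 0.6, "offset": [3, -52, 0], "rot": [0, 0, 0]}]'

```text
time_s: 30.65
eef_pos: [0.5647, -0.1767, 0.25]
eef_rot: [-0.0, -0.0, 1.0, 0.0]
wrist_force: [0.7, -0.1, -0.5]
opening: 0.602
grasp_force: 0.0
```

apply_moves --moves '[{"jaw": 0.6, "offset": [3, -52, 0], "rot": [0, 0, 0]}, {"jaw": 0.6, "offset": [3, -52, 0], "rot": [0, 0, 0]}, {"jaw": 0.6, "offset": [3, -52, 0], "rot": [0, 0, 0]}, {"jaw": 0.6, "offset": [0, -37, 0], "rot": [0, 0, 0]}, {"jaw": 0.6, "offset": [0, 0, 0], "rot": [0, 0, 0]}]'

```text
time_s: 31.28
eef_pos: [0.5553, -0.3709, 0.2492]
eef_rot: [-0.0, 0.002, 1.0, 0.0]
wrist_force: [-0.5, 1.0, 0.1]
opening: 0.601
grasp_force: 0.0
```

Run:
```python
from h import *
o=ctrl.get_obs(); print(o['eef_pos'],o['eef_rot'],o['q'],o['opening'])
p,W,M,K=cloud('wrist'); cv2.imwrite('pics/w11.png',p[:,:,::-1]); np.savez('/tmp/w.npz',p=p,W=W,M=M)
for t in ['key','key_stand','controller','key_switch']:
    for r in ctrl.outline_of('wrist',t)[:3]:
        X=W[r['region']]; print(t,round(r['score'],2),r['position'],np.nanmin(X,0),np.nanmax(X,0),np.nanmedian(X,0))
X=W[sel(W,(.53,.61),(-.41,-.33),(.09,.17))]; print(len(X),np.percentile(X,[2,50,98],axis=0))
hd=X[(X[:,2]>.15)]; print('head top',len(hd),np.percentile(hd,[2,50,98],axis=0))
X=W[sel(W,(.61,.65),(-.41,-.33),(.14,.17))]; print('post',len(X),X.mean(0))
X=W[sel(W,(.38,.55),(-.5,-.33),(.066,.072))]; print('ctl',rect(X[:,:2]))
X=W[sel(W,(.38,.55),(-.5,-.33),(.0735,.079))]; print('bez',len(X),rect(X[:,:2]))
```

```text
[ 0.5553 -0.3709  0.2492] [-0.0005  0.0016  1.      0.0003] [-0.7661  0.3717  1.3333 -0.0003  1.4376 -2.3336] 0.601167243677896
key 0.95 [258.8, 217.9] [ 0.5651 -0.3807  0.0109] [ 0.627  -0.344   0.1578] [ 0.5794 -0.3664  0.1374]
key_stand 0.63 [257.8, 220.2] [ 0.566  -0.3954 -0.0006] [ 0.6692 -0.3363  0.1614] [ 0.6223 -0.3676  0.0841]
controller 0.7 [213.3, 102.2] [ 0.4089 -0.4855 -0.0014] [ 0.5427 -0.3505  0.0916] [ 0.4707 -0.4111  0.0706]
key_switch 0.59 [218.5, 92.5] [ 0.449  -0.4206  0.039 ] [ 0.4691 -0.4008  0.0758] [ 0.459  -0.4118  0.0731]
886 [[ 0.5681 -0.3797  0.1004]
 [ 0.5793 -0.3667  0.1501]
 [ 0.6063 -0.3536  0.1572]]
head top 452 [[ 0.5663 -0.3797  0.1502]
 [ 0.5815 -0.3666  0.1557]
 [ 0.6071 -0.3537  0.1574]]
post 227 [ 0.6257 -0.3663  0.1545]
ctl (array([ 475.4705, -411.1812]), array([110.4343, 110.3738]), -1.3702774047851562)
bez 671 (array([ 482.6782, -403.7727]), array([81.3951, 72.3894]), 77.54200744628906)
```

View pics/w11.png

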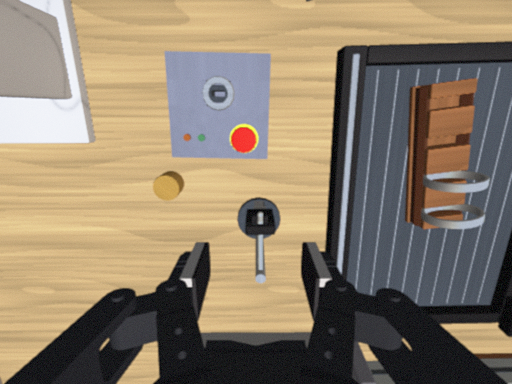

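```bash
cat >> h.py <<'E'
def headx(W,yc,zr,xr):
    X=W[sel(W,xr,(yc-.015,yc+.015),zr)]; X=X[abs(X[:,1]-yc)>.0085]
    return len(X),np.percentile(X,[3,25,50,75,97],axis=0)
E
python3 - <<'E'
from h import *
d=np.load('/tmp/w.npz'); W=d['W'];M=d['M'];K=ctrl.camera_params('wrist')['K']
print(headx(W,-.3667,(.1,.165),(.56,.61))); X=W[sel(W,(.56,.61),(-.39,-.34),(.1535,.165))]; print(rect(X[:,:2]))
p=d['p'][75:112,197:237]; g=cv2.cvtColor(p,cv2.COLOR_RGB2GRAY); print(g[8:30,8:34])
print(proj([[.4606,-.411,.074]],M,K))
go([.581,-.3667,.13],90)
E
```

```text
(279, array([[ 0.5777, -0.38  ,  0.1131],
       [ 0.5781, -0.3778,  0.1305],
       [ 0.5784, -0.3582,  0.147 ],
       [ 0.5805, -0.3556,  0.1557],
       [ 0.5864, -0.3529,  0.157 ]]))
(array([ 576.1406, -366.678 ]), array([27.8799, 22.1215]), 89.59400177001953)
[[161 175 183 181 181 183 178 171 169 154 147 150 154 155 152 155 167 175
  175 181 182 182 180 183 171 151]
 [179 182 185 181 181 181 162 146 136 128 134 137 141 137 139 141 140 146
  157 172 181 182 179 181 179 167]
 [190 188 188 192 185 178 138 104  90  89  96  98  98  97 102 100 106 105
  119 146 177 184 187 185 185 180]
 [190 192 190 193 185 149 104  81  78  82  80  80  80  79  77  82  83  83
   92 118 162 186 192 190 190 189]
 [189 190 190 187 160 117  86  83  86  83  87  85  89  80  80  85  81  80
   81  94 136 181 194 193 190 193]
 [186 186 185 175 133  90  78  84  81  88  83  85  82  79  82  84  86  85
   82  85 109 151 184 185 187 185]
 [184 185 190 167 118  83  79  78  78  78  80  79  78  74  75  82  82  79
   76  81  88 131 172 185 191 189]
 [189 187 187 163 112  75  77  64  60  59  64  64  62  68  66  61  61  
[... 1004 characters left out ...]
2 189 186 194]
 [173 190 190 189 190 172 146 108  82  80  83  83  83  79  81  80  83  78
   87 120 158 182 193 187 191 183]
 [160 180 186 186 185 189 176 140 111  95  90  86  88  86  89  84  87  95
  122 156 182 190 189 188 189 180]
 [152 175 185 185 188 183 184 174 156 139 133 121 118 119 122 124 131 134
  158 179 189 185 183 182 190 177]
 [159 162 177 189 189 185 188 186 186 180 173 169 167 167 167 172 177 181
  182 190 183 190 187 188 180 161]
 [152 143 147 177 188 187 190 190 193 191 189 185 188 188 190 190 192 189
  193 187 191 190 185 184 172 155]]
[[217.4872  93.1598]]
tool offset mm [-24.7   0.4 120.2] rotvec deg [ 0.  -0.   0.1] after-rot offset [-24.7   0.5 120.2] q6 -2.33 t 31.525
```

apply_moves --moves '[{"jaw": 0.6, "offset": [-27, 0.5, 0], "rot": [0, 0, 0]}, {"jaw": 0.6, "offset": [0, 0, 0], "rot": [0, 0, 0]}, {"jaw": 0.6, "offset": [0, 0, 50], "rot": [0, 0, 0]}, {"jaw": 0.6, "offset": [0, 0, 50], "rot": [0, 0, 0]}, {"jaw": 0.6, "offset": [0, 0, 20], "rot": [0, 0, 0]}]'

```text
time_s: 32.15
eef_pos: [0.5811, -0.366, 0.1267]
eef_rot: [-0.002, -0.0, 1.0, 0.002]
wrist_force: [-0.7, -0.7, -0.1]
opening: 0.602
grasp_force: 0.0
```

apply_moves --moves '[{"jaw": 0.6, "offset": [0, 0, 20], "rot": [0, 0, 0]}, {"jaw": 0.6, "offset": [0, 0, 0], "rot": [0, 0, 0]}, {"jaw": 0.6, "offset": [0, 0, 0], "rot": [0, 0, 0]}, {"jaw": 0.6, "offset": [0, 0, 0], "rot": [0, 0, 0]}, {"jaw": 0.6, "offset": [0, 0, 0], "rot": [0, 0, 0]}]'

```text
time_s: 32.78
eef_pos: [0.5833, -0.3687, 0.1114]
eef_rot: [0.001, 0.0, 1.0, -0.001]
wrist_force: [-0.5, 0.5, 0.6]
opening: 0.604
grasp_force: 0.0
```

Run:
```python
from h import *
o=ctrl.get_obs(); print(o['eef_pos'],o['wrist_force'])
p,W,M,K=cloud('wrist'); cv2.imwrite('pics/w12.png',p[:,:,::-1])
print(headx(W,-.3667,(.1,.165),(.56,.61))); X=W[sel(W,(.56,.61),(-.385,-.348),(.12,.165))]; print(np.percentile(X,[2,50,98],axis=0))
```

```text
[ 0.5833 -0.3687  0.1114] [-0.5157  0.4853  0.6206]
(1568, array([[ 0.5775, -0.3803,  0.1127],
       [ 0.578 , -0.3778,  0.1317],
       [ 0.5784, -0.3752,  0.1459],
       [ 0.5795, -0.3557,  0.1553],
       [ 0.586 , -0.3532,  0.1568]]))
[[ 0.567  -0.3799  0.1215]
 [ 0.5789 -0.3667  0.1507]
 [ 0.6047 -0.3535  0.1571]]
```

apply_moves --moves '[{"jaw": 0.6, "offset": [0, 1.8, 1], "rot": [0, 0, 0]}, {"jaw": 0.6, "offset": [0, 0, 0], "rot": [0, 0, 0]}, {"jaw": 0, "offset": [0, 0, 0], "rot": [0, 0, 0]}, {"jaw": 0, "offset": [0, 0, 0], "rot": [0, 0, 0]}, {"jaw": 0, "offset": [0, 0, 0], "rot": [0, 0, 0]}]'

```text
time_s: 33.45
eef_pos: [0.5829, -0.3665, 0.1093]
eef_rot: [0.0, 0.0, 1.0, 0.0]
wrist_force: [1.0, 0.5, 0.8]
opening: 0.314
grasp_force: 58.9
```

apply_moves --moves '[{"jaw": 0, "offset": [0, 0, 0], "rot": [0, 0, 0]}, {"jaw": 0, "offset": [0, 0, 0], "rot": [0, 0, 0]}, {"jaw": 0, "offset": [0, 0, 0], "rot": [0, 0, 0]}, {"jaw": 0, "offset": [0, 0, 0], "rot": [0, 0, 0]}, {"jaw": 0, "offset": [0, 0, 0], "rot": [0, 0, 0]}]'

```text
time_s: 34.08
eef_pos: [0.5829, -0.3665, 0.1093]
eef_rot: [0.0, 0.0, 1.0, 0.0]
wrist_force: [0.0, 1.0, 1.6]
opening: 0.314
grasp_force: 58.9
```

Run:
```python
from h import *
o=ctrl.get_obs(); print(o['eef_pos'],o['eef_rot'],o['wrist_force'],o['opening'],o['grasp_force'])
p,W,M,K=cloud('wrist')
X=W[sel(W,(.56,.61),(-.385,-.348),(.12,.165))]; print(np.percentile(X,[2,50,98],axis=0))
```

```text
[ 0.5829 -0.3665  0.1093] [0.     0.0002 1.     0.    ] [0.018  0.9619 1.6171] 0.3136124990044565 58.86272728443146
[[ 0.5683 -0.3842  0.1216]
 [ 0.5784 -0.3667  0.1496]
 [ 0.6006 -0.3489  0.1624]]
```

apply_moves --moves '[{"jaw": 0, "offset": [0, 0, -5], "rot": [0, 0, 0]}, {"jaw": 0, "offset": [0, 0, -5], "rot": [0, 0, 0]}, {"jaw": 0, "offset": [0, 0, 0], "rot": [0, 0, 0]}, {"jaw": 0, "offset": [0, 0, 0], "rot": [0, 0, 0]}, {"jaw": 0, "offset": [10, 0, 0], "rot": [0, 0, 0]}]'

```text
time_s: 34.75
eef_pos: [0.5728, -0.3664, 0.119]
eef_rot: [-0.0, -0.0, 1.0, 0.0]
wrist_force: [-1.3, -0.4, -0.3]
opening: 0.319
grasp_force: 58.9
```

apply_moves --moves '[{"jaw": 0, "offset": [15, 0, 0], "rot": [0, 0, 0]}, {"jaw": 0, "offset": [15, 0, 0], "rot": [0, 0, 0]}, {"jaw": 0, "offset": [10, 0, 0], "rot": [0, 0, 0]}, {"jaw": 0, "offset": [0, 0, -20], "rot": [0, 0, 0]}, {"jaw": 0, "offset": [0, 0, -15], "rot": [0, 0, 0]}]'

```text
time_s: 35.38
eef_pos: [0.5336, -0.3672, 0.1568]
eef_rot: [0.001, 0.0, 1.0, -0.001]
wrist_force: [-0.7, -0.6, -0.0]
opening: 0.317
grasp_force: 58.9
```

Run:
```python
from h import *
o=ctrl.get_obs(); print(o['eef_pos'],o['eef_rot'],o['wrist_force'],o['opening'],o['grasp_force'])
go([.461,-.411,.145],90)
```

```text
[ 0.5336 -0.3672  0.1568] [ 0.001   0.0003  1.     -0.0009] [-0.6695 -0.5757 -0.0098] 0.31737758204117916 58.93396943807602
tool offset mm [ 72.6 -43.8  11.7] rotvec deg [-0.1  0.1 -0. ] after-rot offset [ 72.6 -43.8  11.8] q6 -2.36 t 35.375
```

apply_moves --moves '[{"jaw": 0, "offset": [20, -40, 0], "rot": [0, 0, 0]}, {"jaw": 0, "offset": [0, 0, 0], "rot": [0, 0, 0]}, {"jaw": 0, "offset": [0, 0, 0], "rot": [0, 0, 0]}, {"jaw": 0, "offset": [0, 0, 0], "rot": [0, 0, 0]}, {"jaw": 0, "offset": [0, 0, 0], "rot": [0, 0, 0]}]'

```text
time_s: 36.0
eef_pos: [0.5133, -0.4057, 0.1543]
eef_rot: [-0.0, -0.0, 1.0, 0.0]
wrist_force: [-0.8, 0.2, -0.3]
opening: 0.317
grasp_force: 59.1
```

Run:
```python
from h import *
o=ctrl.get_obs(); print(o['eef_pos'],o['eef_rot'])
p,W,M,K=cloud('wrist'); cv2.imwrite('pics/w13.png',p[:,:,::-1]); np.savez('/tmp/w.npz',p=p,W=W,M=M)
u,v=proj([[.4606,-.411,.074]],M,K)[0].astype(int); print(u,v)
c=p[max(v-45,0):v+45,u-45:u+45]; cv2.imwrite('pics/key.png',cv2.resize(np.hstack([c[:,:,::-1]]),None,fx=6,fy=6,interpolation=cv2.INTER_CUBIC))
g=cv2.GaussianBlur(cv2.cvtColor(p,cv2.COLOR_RGB2GRAY),(3,3),0)
# bezel disk: sub-pixel from bright/dark: contours of the dark disc
y0,x0=max(v-30,0),u-30; r=g[y0:v+30,x0:u+30]
_,b=cv2.threshold(r,125,255,cv2.THRESH_BINARY_INV)
cs,_=cv2.findContours(b,cv2.RETR_CCOMP,cv2.CHAIN_APPROX_NONE)
for q in cs:
    if len(q)>12: print(cv2.contourArea(q),np.array(cv2.fitEllipse(q)[0])+[x0,y0],cv2.fitEllipse(q)[1:],np.array(cv2.minAreaRect(q)[0])+[x0,y0],cv2.minAreaRect(q)[1:])
tool=np.linalg.inv(M)
X=W[sel(W,(o['eef_pos'][0]-.03,o['eef_pos'][0]+.03),(o['eef_pos'][1]-.013,o['eef_pos'][1]+.013),(.125,.25))]-o['eef_pos']; print('key rel tcp',len(X),np.percentile(X,[2,10,25,50,75,98],axis=0))
```

```text
[ 0.5133 -0.4057  0.1543] [-0.     -0.0003  1.      0.0001]
248 143
483.0 [248.9963 143.387 ] ((24.29937171936035, 25.37795066833496), 173.5999298095703) [249.  143.5] ((25.0, 24.0), 90.0)
56.0 [249.0836 141.0597] ((4.351129055023193, 17.950923919677734), 91.17726135253906) [250. 141.] ((4.0, 16.0), 90.0)
key rel tcp 8670 [[-0.02   -0.0126 -0.0139]
 [-0.0178 -0.0109  0.0128]
 [-0.012  -0.0073  0.0341]
 [-0.0106  0.0001  0.0745]
 [-0.0041  0.0074  0.0838]
 [ 0.0032  0.0126  0.094 ]]
```

View pics/key.png

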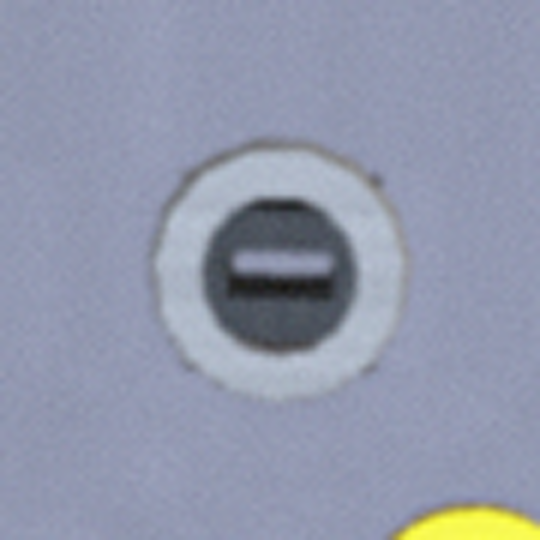

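Run:
```python
from h import *
d=np.load('/tmp/w.npz'); W=d['W'];M=d['M'];K=ctrl.camera_params('wrist')['K']; e=np.array([.5133,-.4057,.1543])
def ray(u,v,z):
    r=M[:3,:3]@np.linalg.inv(K)@[u,v,1]; return M[:3,3]+r*(z-M[2,3])/r[2]
h=ray(249.1,143.35,.074); print('hole',h, ray(249.1,143.35,.076))
R=W-e
for z0 in np.arange(-.034,.05,.006):
    m=sel(R,(-.0125,.012),(-.0125,.0125),(z0,z0+.006)); X=R[m]
    if len(X)>5: print(round(z0,3),len(X),np.percentile(X[:,0],[5,50,95]),np.percentile(X[:,1],[2,98]))
o=ctrl.get_obs();print(o['eef_pos']);go([h[0],h[1],.145],90)
```

```text
hole [ 0.4602 -0.4108  0.074 ] [ 0.46   -0.4107  0.076 ]
-0.034 68 [-0.002  -0.0015 -0.001 ] [-0.0058  0.0058]
-0.028 77 [-0.002  -0.0014 -0.0009] [-0.0056  0.0063]
-0.022 76 [-0.002  -0.0014 -0.001 ] [-0.0054  0.0061]
-0.016 27 [-0.0038 -0.0035 -0.0016] [-0.0067  0.0067]
-0.01 106 [-0.0042 -0.0037 -0.0032] [-0.0068  0.0068]
-0.004 99 [-0.0048 -0.0039 -0.0034] [-0.0105  0.0094]
0.002 243 [-0.0052 -0.0047 -0.0042] [-0.012  0.012]
0.008 270 [-0.0052 -0.0046 -0.0041] [-0.012   0.0118]
0.014 350 [-0.0051 -0.0045  0.0001] [-0.012   0.0119]
0.02 603 [-0.0049 -0.0015  0.0037] [-0.0114  0.0114]
0.026 171 [-0.0052 -0.0045  0.0035] [-0.0123  0.0122]
0.032 183 [-0.0053 -0.0047 -0.0012] [-0.0122  0.0123]
0.038 303 [-0.0052 -0.0045 -0.0038] [-0.0122  0.0123]
0.044 1317 [-0.0049 -0.0014  0.0038] [-0.0119  0.0119]
[ 0.5133 -0.4058  0.1543]
tool offset mm [53.  -4.9  9.3] rotvec deg [ 0. -0.  0.] after-rot offset [53.  -5.   9.3] q6 -2.42 t 36.05
```

apply_moves --moves '[{"jaw": 0, "offset": [27, -2.6, 0], "rot": [0, 0, 0]}, {"jaw": 0, "offset": [26.4, -2.6, 0], "rot": [0, 0, 0]}, {"jaw": 0, "offset": [0, 0, 20], "rot": [0, 0, 0]}, {"jaw": 0, "offset": [0, 0, 15], "rot": [0, 0, 0]}, {"jaw": 0, "offset": [0, 0, 0], "rot": [0, 0, 0]}]'

```text
time_s: 36.67
eef_pos: [0.4592, -0.4101, 0.1168]
eef_rot: [-0.001, -0.0, 1.0, 0.002]
wrist_force: [-0.7, 0.6, -0.8]
opening: 0.316
grasp_force: 59.1
```

apply_moves --moves '[{"jaw": 0, "offset": [0, 0, 0], "rot": [0, 0, 0]}, {"jaw": 0, "offset": [0, 0, 0], "rot": [0, 0, 0]}, {"jaw": 0, "offset": [0, 0, 0], "rot": [0, 0, 0]}, {"jaw": 0, "offset": [0, 0, 0], "rot": [0, 0, 0]}, {"jaw": 0, "offset": [0, 0, 0], "rot": [0, 0, 0]}]'

```text
time_s: 37.3
eef_pos: [0.4595, -0.4117, 0.1194]
eef_rot: [0.0, 0.0, 1.0, -0.0]
wrist_force: [0.4, 0.3, 0.2]
opening: 0.318
grasp_force: 59.1
```

Run:
```python
from h import *
o=ctrl.get_obs(); print(o['eef_pos'],o['eef_rot'])
p,W,M,K=cloud('wrist'); cv2.imwrite('pics/w14.png',p[:,:,::-1]); np.savez('/tmp/w.npz',p=p,W=W,M=M)
X=W[sel(W,(.43,.49),(-.445,-.38),(.0725,.0785))]; print(len(X),np.percentile(X,[0,1,99,100],axis=0))
print(proj([[.4602,-.4108,.074]],M,K))
X=W[sel(W,(.43,.49),(-.43,-.39),(.0785,.0985))]; print('blade',len(X),np.percentile(X,[2,50,98],axis=0))
go([.4599,-.411,.115],90)
```

```text
[ 0.4595 -0.4117  0.1194] [ 0.0001  0.0002  1.     -0.0001]
1023 [[ 0.4436 -0.4274  0.0725]
 [ 0.4443 -0.4265  0.0726]
 [ 0.4723 -0.3951  0.0757]
 [ 0.4742 -0.3944  0.0764]]
[[256.6959 223.759 ]]
blade 171 [[ 0.4575 -0.4174  0.0843]
 [ 0.458  -0.4113  0.0916]
 [ 0.4586 -0.4054  0.0979]]
tool offset mm [-0.4  0.7  4.4] rotvec deg [-0.  0. -0.] after-rot offset [-0.4  0.7  4.4] q6 -2.49 t 37.35
```

apply_moves --moves '[{"jaw": 0, "offset": [-0.4, 0.6, 0], "rot": [0, 0, 0]}, {"jaw": 0, "offset": [0, 0, 5], "rot": [0, 0, 0]}, {"jaw": 0, "offset": [0, 0, 4], "rot": [0, 0, 0]}, {"jaw": 0, "offset": [0, 0, 4], "rot": [0, 0, 0]}, {"jaw": 0, "offset": [0, 0, 0], "rot": [0, 0, 0]}]'

```text
time_s: 37.98
eef_pos: [0.4596, -0.4107, 0.1056]
eef_rot: [-0.0, 0.0, 1.0, 0.0]
wrist_force: [0.9, -0.5, -0.4]
opening: 0.317
grasp_force: 59.1
```

apply_moves --moves '[{"jaw": 0, "offset": [0, 0, 3], "rot": [0, 0, 0]}, {"jaw": 0, "offset": [0, 0, 3], "rot": [0, 0, 0]}, {"jaw": 0, "offset": [0, 0, 3], "rot": [0, 0, 0]}, {"jaw": 0, "offset": [0, 0, 0], "rot": [0, 0, 0]}, {"jaw": 0, "offset": [0, 0, 0], "rot": [0, 0, 0]}]'

```text
time_s: 38.6
eef_pos: [0.4599, -0.4111, 0.0974]
eef_rot: [0.0, 0.0, 1.0, -0.0]
wrist_force: [-0.3, -0.1, 0.2]
opening: 0.316
grasp_force: 59.1
```

apply_moves --moves '[{"jaw": 0, "offset": [0, 0, 3], "rot": [0, 0, 0]}, {"jaw": 0, "offset": [0, 0, 3], "rot": [0, 0, 0]}, {"jaw": 0, "offset": [0, 0, 3], "rot": [0, 0, 0]}, {"jaw": 0, "offset": [0, 0, 0], "rot": [0, 0, 0]}, {"jaw": 0, "offset": [0, 0, 0], "rot": [0, 0, 0]}]'

```text
time_s: 39.22
eef_pos: [0.4599, -0.4111, 0.0883]
eef_rot: [-0.0, 0.0, 1.0, 0.0]
wrist_force: [0.4, -0.2, -0.1]
opening: 0.319
grasp_force: 59.1
```

apply_moves --moves '[{"jaw": 0, "offset": [0, 0, 2], "rot": [0, 0, 0]}, {"jaw": 0, "offset": [0, 0, 1], "rot": [0, 0, 0]}, {"jaw": 0, "offset": [0, 0, 1], "rot": [0, 0, 0]}, {"jaw": 0, "offset": [0, 0, 0], "rot": [0, 0, 0]}, {"jaw": 0, "offset": [0, 0, 0], "rot": [0, 0, 0]}]'

```text
time_s: 39.85
eef_pos: [0.4599, -0.411, 0.0844]
eef_rot: [0.0, 0.0, 1.0, -0.0]
wrist_force: [-0.7, 0.4, 1.6]
opening: 0.317
grasp_force: 59.2
```

apply_moves --moves '[{"jaw": 0, "offset": [0, 0, 1], "rot": [0, 0, 0]}, {"jaw": 0, "offset": [0, 0, 0], "rot": [0, 0, 0]}, {"jaw": 0, "offset": [0, 0, 0], "rot": [0, 0, 0]}, {"jaw": 0, "offset": [0, 0, 0], "rot": [0, 0, 0]}, {"jaw": 0, "offset": [0, 0, 0], "rot": [0, 0, 0]}]'

```text
time_s: 40.48
eef_pos: [0.46, -0.4112, 0.0842]
eef_rot: [0.0, 0.0, 1.0, -0.0]
wrist_force: [-2.0, 2.2, 7.3]
opening: 0.319
grasp_force: 59.9
```

apply_moves --moves '[{"jaw": 0, "offset": [0, 0, 0], "rot": [0, 0, 8]}, {"jaw": 0, "offset": [0, 0, 0], "rot": [0, 0, 8]}, {"jaw": 0, "offset": [0, 0, 0], "rot": [0, 0, 8]}, {"jaw": 0, "offset": [0, 0, 0], "rot": [0, 0, 8]}, {"jaw": 0, "offset": [0, 0, 0], "rot": [0, 0, 8]}]'

```text
time_s: 41.1
eef_pos: [0.4601, -0.4111, 0.0843]
eef_rot: [0.0, 0.344, 0.939, -0.0]
wrist_force: [-2.0, 2.1, 6.7]
opening: 0.317
grasp_force: 59.6
```

apply_moves --moves '[{"jaw": 0, "offset": [0, 0, 0], "rot": [0, 0, 8]}, {"jaw": 0, "offset": [0, 0, 0], "rot": [0, 0, 8]}, {"jaw": 0, "offset": [0, 0, 0], "rot": [0, 0, 8]}, {"jaw": 0, "offset": [0, 0, 0], "rot": [0, 0, 3]}, {"jaw": 0, "offset": [0, 0, 0], "rot": [0, 0, 0]}]'

```text
time_s: 41.72
eef_pos: [0.4601, -0.4107, 0.0842]
eef_rot: [-0.0, 0.552, 0.834, 0.0]
wrist_force: [-0.9, 4.8, 8.4]
opening: 0.32
grasp_force: 59.8
```

Run:
```python
from h import *
o=ctrl.get_obs(); print(o['eef_pos'],o['torque'],o['wrist_force'],o['opening']); go([.46,-.411,.084],90)
```

```text
[ 0.4601 -0.4107  0.0842] [0.7137 0.3968 0.0042] [-0.9069  4.8089  8.3947] 0.31954812788839
tool offset mm [-0.3 -0.2  0.2] rotvec deg [  0.  -0. -67.] after-rot offset [ 0.1 -0.3  0.2] q6 -1.32 t 41.725
```

Turn on to the stop, watching the moment.

apply_moves --moves '[{"jaw": 0, "offset": [0, 0, 0], "rot": [0, 0, 2]}, {"jaw": 0, "offset": [0, 0, 0], "rot": [0, 0, 2]}, {"jaw": 0, "offset": [0, 0, 0], "rot": [0, 0, 1.5]}, {"jaw": 0, "offset": [0, 0, 0], "rot": [0, 0, 0]}, {"jaw": 0, "offset": [0, 0, 0], "rot": [0, 0, 0]}]'

```text
time_s: 42.35
eef_pos: [0.4601, -0.4106, 0.0842]
eef_rot: [-0.0, 0.591, 0.806, 0.0]
wrist_force: [-0.8, 4.5, 7.5]
opening: 0.323
grasp_force: 59.8
```

Run:
```python
from h import *
o=ctrl.get_obs(); print(o['eef_pos'],o['torque'],o['wrist_force'],o['opening']); go([.46,-.411,.084],90)
```

```text
[ 0.4601 -0.4106  0.0842] [ 0.7756  0.362  -0.0127] [-0.8247  4.5293  7.4631] 0.3230473326001013
tool offset mm [-0.4 -0.2  0.2] rotvec deg [  0.   -0.  -72.5] after-rot offset [ 0.1 -0.4  0.2] q6 -1.23 t 42.35
```

apply_moves --moves '[{"jaw": 0, "offset": [0, 0, 0], "rot": [0, 0, 2]}, {"jaw": 0, "offset": [0, 0, 0], "rot": [0, 0, 1]}, {"jaw": 0, "offset": [0, 0, 0], "rot": [0, 0, 1]}, {"jaw": 0, "offset": [0, 0, 0], "rot": [0, 0, 0]}, {"jaw": 0, "offset": [0, 0, 0], "rot": [0, 0, 0]}]'

```text
time_s: 42.98
eef_pos: [0.4601, -0.4105, 0.0842]
eef_rot: [-0.0, 0.619, 0.785, 0.0]
wrist_force: [-2.3, 3.4, 8.7]
opening: 0.316
grasp_force: 59.8
```

Run:
```python
from h import *
o=ctrl.get_obs(); print(o['eef_pos'],o['torque'],o['wrist_force'],o['opening'],o['joint_efforts']); go([.46,-.411,.084],90)
p,W,M,K=cloud('wrist'); R=(W-o['eef_pos'])@Ro.from_quat(o['eef_rot'],scalar_first=True).as_matrix()
for z in (-.034,-.028,-.022,-.016):
    X=R[sel(R,(-.02,.03),(-.016,.016),(z,z+.006))]
    if len(X)>20: print(z,len(X),np.degrees(np.arctan(np.polyfit(X[:,1],X[:,0],1)[0])),np.percentile(X,[5,50,95],axis=0))
```

```text
[ 0.4601 -0.4105  0.0842] [0.8939 0.3157 0.088 ] [-2.2895  3.4115  8.6691] 0.3161422042671667 [ -1.464  -48.5654 -30.0878  -0.3949  -1.5312   0.0708]
tool offset mm [-0.4 -0.3  0.2] rotvec deg [  0.   -0.  -76.5] after-rot offset [ 0.1 -0.5  0.2] q6 -1.16 t 42.975
-0.034 307 2.440959290146402 [[ 0.0034 -0.0149 -0.0338]
 [ 0.0043  0.0077 -0.0312]
 [ 0.0111  0.015  -0.0282]]
-0.028 316 1.7850259936734911 [[-0.0015 -0.0148 -0.0277]
 [ 0.0042 -0.001  -0.0254]
 [ 0.0112  0.0147 -0.0222]]
-0.022 870 2.410644440636673 [[-0.0042 -0.014  -0.0217]
 [ 0.0031 -0.0003 -0.0205]
 [ 0.0108  0.0131 -0.0165]]
-0.016 394 2.108203657142281 [[ 0.0036 -0.0142 -0.0157]
 [ 0.0042  0.0003 -0.013 ]
 [ 0.0111  0.0141 -0.0102]]
```

apply_moves --moves '[{"jaw": 0, "offset": [0, 0, 0], "rot": [0, 0, 1]}, {"jaw": 0, "offset": [0, 0, 0], "rot": [0, 0, 1]}, {"jaw": 0, "offset": [0, 0, 0], "rot": [0, 0, 0]}, {"jaw": 0, "offset": [0, 0, 0], "rot": [0, 0, 0]}, {"jaw": 0, "offset": [0, 0, 0], "rot": [0, 0, 0]}]'

```text
time_s: 43.65
eef_pos: [0.4602, -0.4105, 0.0843]
eef_rot: [-0.0, 0.633, 0.774, 0.0]
wrist_force: [-1.6, 4.9, 8.3]
opening: 0.32
grasp_force: 59.8
```

Run:
```python
from h import *
o=ctrl.get_obs(); print(o['eef_pos'],o['torque'],o['wrist_force'],o['opening'],o['joint_efforts'][5]); go([.46,-.411,.084],90)
```

```text
[ 0.4602 -0.4105  0.0843] [0.8508 0.233  0.1772] [-1.6448  4.869   8.2941] 0.3195742991672671 0.14973292127251625
tool offset mm [-0.5 -0.3  0.3] rotvec deg [  0.   -0.  -78.5] after-rot offset [ 0.2 -0.5  0.3] q6 -1.12 t 43.65
```

apply_moves --moves '[{"jaw": 0.45, "offset": [0, 0, 0], "rot": [0, 0, 0]}, {"jaw": 0.6, "offset": [0, 0, 0], "rot": [0, 0, 0]}, {"jaw": 0.6, "offset": [0, 0, 0], "rot": [0, 0, 0]}, {"jaw": 0.6, "offset": [0, 0, -10], "rot": [0, 0, 0]}, {"jaw": 0.6, "offset": [0, 0, -20], "rot": [0, 0, 0]}]'

```text
time_s: 44.28
eef_pos: [0.4595, -0.4106, 0.1136]
eef_rot: [-0.001, 0.633, 0.774, 0.0]
wrist_force: [-0.3, 0.4, -0.2]
opening: 0.597
grasp_force: 0.0
```

apply_moves --moves '[{"jaw": 0.6, "offset": [0, 0, -40], "rot": [0, 0, 0]}, {"jaw": 0.6, "offset": [0, 0, -40], "rot": [0, 0, 0]}, {"jaw": 0.6, "offset": [0, 0, -40], "rot": [0, 0, 0]}, {"jaw": 0.6, "offset": [-40, 0, 0], "rot": [0, 0, 0]}, {"jaw": 0.6, "offset": [0, 0, 0], "rot": [0, 0, 0]}]'

```text
time_s: 44.9
eef_pos: [0.468, -0.4527, 0.2357]
eef_rot: [0.002, 0.633, 0.774, -0.001]
wrist_force: [-0.4, 0.1, 0.2]
opening: 0.599
grasp_force: 0.0
```

Run:
```python
from h import *
o=ctrl.get_obs(); print(o['eef_pos'],o['wrist_force'])
p,W,M,K=cloud('wrist'); cv2.imwrite('pics/w15.png',p[:,:,::-1])
X=W[sel(W,(.43,.49),(-.445,-.38),(.085,.15))]; print('key',len(X),np.percentile(X,[2,50,98],axis=0)); t=X[X[:,2]>.126]; print('head top',len(t),rect(t[:,:2]))
n='side'; p,W,M,K=cloud(n); cv2.imwrite('pics/side_end.png',p[:,:,::-1]); c=wcar(W,a0=7.); print('carrier',c)
X=W[sel(W,(.42,.68),(-.22,-.05),(.056,.12))]; print(len(X),rect(X[:,:2]),X[:,2].max())
```

```text
[ 0.468  -0.4527  0.2357] [-0.4136  0.1242  0.168 ]
key 512 [[ 0.4465 -0.4178  0.0894]
 [ 0.4592 -0.4097  0.1307]
 [ 0.4721 -0.4035  0.1326]]
head top 354 (array([ 459.6084, -411.4581]), array([27.443 , 10.1053]), 16.07176971435547)Traceback (most recent call last):
  File "<stdin>", line 5, in <module>
  File "h.py", line 56, in wcar
    pts=np.array(pts); med=np.median(pts[:,1]); pts=pts[abs(pts[:,1]-med)<.006]; k.append(np.polyfit(*pts.T,1))
                                     ~~~^^^^^
IndexError: too many indices for array: array is 1-dimensional, but 2 were indexed
```

Run:
```python
from h import *
c=carrier()
for n in ['top','side']:
    p,W,M,K=cloud(n)
    X=W[sel(W,(.42,.68),(-.22,-.04),(.06,.12))]; k=cv2.kmeans(X.astype(np.float32),2,None,(3,50,1e-5),5,2); print(n,len(X),k[2],X[:,2].max())
    L=np.c_[((W[...,:2]-RC).reshape(-1,2))@np.c_[RX,RY],W[...,2].ravel()]
    for i in range(6):
        y=-.1825+.073*i; h=L[(abs(L[:,0]+.05)<.015)&(abs(L[:,1]-y)<.037)&(L[:,2]>.045)&(L[:,2]<.105)]
        print(i+1,len(h),h.min(0) if len(h)>9 else '',h.max(0) if len(h)>9 else '')
```

```text
top carrier [ 504.317  -137.7504] [116.5137  61.5619] 8.216453552246094 227
side carrier [ 537.7379 -130.8059] [184.3087  61.6317] 8.12659740447998 468
top 89 [[ 0.5602 -0.1298  0.0849]
 [ 0.604  -0.1229  0.084 ]] 0.09716207891644135
1 0  
2 0  
3 40 [-0.057  -0.0655  0.0584] [-0.0442 -0.009   0.1026]
4 0  
5 45 [-0.0547  0.0809  0.0604] [-0.0425  0.1369  0.1037]
6 0  
side 134 [[ 0.5606 -0.1369  0.0821]
 [ 0.6052 -0.1303  0.0818]] 0.09623772738374115
1 0  
2 0  
3 0  
4 0  
5 0  
6 0
```

```bash
python3 -c "
from bench import ctrl
print(ctrl.hand_in())"
```

```text
the job is handed in; nothing more can be done
None
```

The job is handed in: both large bangles stand in their own carrier slots, both small bangles hang on the rack, and the key is fully in and turned clockwise to its stop (on). I confirmed this from the final camera views and the force readings, but the hand-in gave no verdict.

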